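Pack cured frames and stack-and-nest bins

ROBOT

A 6-joint arm with a two-finger parallel gripper is mounted at the origin on the work surface. World frame = base frame: x ahead of the robot, y to its left, z up, the work surface at z = 0. Lengths are in m, angles in rad, forces in N, time in s.
With the tool pointing down it reaches from about 0.35 to 0.85 m from the base axis. Payload 8.1 kg.
Tool frame: the origin (TCP) lies at the centre of the arm's flange, where the gripper is bolted on; the fingertips stand 186 mm ahead of it and the grasp point (between the pads) lies 167 mm ahead of it; z points along the fingers, y is the direction in which the jaws open and shut (so a half turn about z gives the same grasp; the last joint's range is limited). The gripper opens to 93 mm and grips with 3 to 60 N. Pads are 15 mm wide; open, the fingers measure 128 mm over their backs; the gripper's body (75 mm by 188 mm) begins 65 mm behind the grasp point.
Start: joints at [-1.247, 0.13, 1.488, -0, 1.523, -0.085], TCP at [0.239, -0.551, 0.405] pointing down, gripper open.
Joint ranges: [-2.96, 2.96], [-0.89, 2.26], [0.02, 2.5], [-1.34, 4.48], [0, 2.73], [-2.66, 2.66]. Speed limits (rad/s): [2.39, 2.39, 2.79, 3.14, 3.14, 3.14].

INTERFACE

Orientations are given as a rotation vector (axis times angle).
In Python, from plant import robot, viewer, order gives the robot as it stands.
- The arm moves only by the tool apply_moves, never from a script. Its argument "deltas" is a list of rows, each a list of 3 entries, a list of its own where there are three numbers: the finger opening in mm, from 0 to 93, then the shift along the tool's x, y, z in mm, then the turn about the tool's z in rad. In form: [[grip, [dx, dy, dz], yaw], ...]. A call has 1 to 5 rows; each row shifts and turns the commanded pose from where the row before left it, along the tool's axes as they then stand; what a row does not reach is not made up. A row lasts 1/8 s, in which the tool goes at most 62.5 mm and 10.7 degrees, less where a joint would pass 70% of its speed; a pose out of reach is approached as far as the arm can. A call is refused whole if a number of a shift passes 62.5 or a number of a turn 0.188, either way. A call with a gripper value outside its range is refused whole. The fingers move at their own pace and stop on an object; "grip_force" is the grip in N (left out, the last holds). Time passes only in rows, so rows that do not move let the fingers close. It gives the time, the measured TCP pose, the force and the opening at its end, in the units of the state.
- robot.read_state(): the state, without advancing time (a new reading comes with each control period).
- viewer.read_camera(name): name is "side" or "top"; returns the picture (384x512x3 uint8, blue, green, red); there is no depth.
- viewer.get_calibration(name): a dict with "fx", "fy", "cx", "cy" (pixels), "R" (3x3) and "t" (3): a world point X has camera coordinates R X + t. Camera axes: x right, y down, z forward; pixel columns grow to the right and rows downward; lengths in m; the calibration is good to about 2 mm. A picture is of the moment at which its call begins. get_calibration takes no time and is no camera call.
- order.close_job(): hands the job in, once; it reports no verdict.
The state is a dict: "t": time; "q": joint angles; "dq": joint speeds; "joint_torque": joint torques, N m; "tool_pos": TCP position; "orientation": TCP orientation; "force": force on the tool from outside, world axes, zero at the start; "wrist_torque": the same for the moment, N m; "opening": finger opening in m.
Only numpy, scipy, OpenCV 4.12 (cv2) and the standard library are available. Lean on these libraries where they do the work, as an engineer would, in place of code of your own. Each camera call takes 0.05 s, during which the arm holds its last target. There are 200 camera calls.

TASK

Lift every metal frame up and off its hook and put them all into the blue bin that stands on the black rubber pad; they must lie wholly inside, below the shoulders in its ends. Then close that loaded bin by setting one of the empty bins on top of it, turned end for end so that it stacks squarely on the shoulders instead of sinking in, and put the other empty bin into that upper bin the same way round so that it nests fully down. Do not wrench the hooks or disturb the bottle, the jar and the carton.

Things in the scene. Friction and masses are not known exactly. Their poses are not given: they have to be found in the camera images.
- pad: Fixed black rubber pad, 220 x 120 x 3 mm, flat on the bench; origin at the centre of its underside. The bin to load stands on it.
- bin_a: Blue stack-and-nest bin on the pad, to be loaded. All 3 bins alike: 180 (x) x 66 (y) x 64 mm high, 0.15-0.23 kg, origin under its centre, z up. Collar at 30-64 mm height: vertical outer faces (grip across the 66 mm, mid-length), inside 175 x 61 mm. Well below: inside 140 x 49 mm, floor at 3 mm, ledge at 34 mm height; outside 54 mm wide, 168 mm long over the feet.
- bin_b: Empty bin like bin_a, loose on the bench at any yaw; either empty bin may be the stacked one. Feet under each bin: two at its +x end (white card) with a gap between, one in the middle of the -x end. Shoulders inside the collar, tops at 56 mm height (8 mm below the rim), jut 11 mm in: one in the middle of the +x end, two in the corners of the -x end.
- bin_c: Empty bin like bin_a, loose on the bench at any yaw. A bin set into another the same way round clears the shoulders and nests, origin 34 mm above the lower one's. Turned half a turn about z, its feet rest on the shoulders and it stacks, origin 56 mm above the lower one's, bottom 8 mm inside the collar. Play 3.5 mm either side in x and y.
- rack: Fixed rack: base 50 x 460 x 12 mm, six 12 mm posts (front at x = 0; y = -200, -120, -40, 40, 120, 200 mm; top z 155 mm). From each a 6 mm peg runs to -x at z = 150 mm and turns up at x = -50 mm, its tip ending at z = 163 mm. Origin on the bench under the posts' front faces, z up, x from the peg tips to the posts.
- frame0: Steel frame 40 x 40 mm (y, z), 10 mm thick (x), with a 24 mm square hole, 40 g; origin in the hole's middle. Hangs upright on a rack peg through the hole, origin 9 mm below the peg's axis, about 25 mm out from the post, axes about as the rack's; comes off when lifted 14 mm and drawn 40 mm or more along the rack's -x. May be absent (None).
- frame1: Steel frame 40 x 40 mm (y, z), 10 mm thick (x), with a 24 mm square hole, 40 g; origin in the hole's middle. Hangs upright on a rack peg through the hole, origin 9 mm below the peg's axis, about 25 mm out from the post, axes about as the rack's; comes off when lifted 14 mm and drawn 40 mm or more along the rack's -x. May be absent (None).
- frame2: Steel frame 40 x 40 mm (y, z), 10 mm thick (x), with a 24 mm square hole, 40 g; origin in the hole's middle. Hangs upright on a rack peg through the hole, origin 9 mm below the peg's axis, about 25 mm out from the post, axes about as the rack's; comes off when lifted 14 mm and drawn 40 mm or more along the rack's -x. May be absent (None).
- frame3: Steel frame 40 x 40 mm (y, z), 10 mm thick (x), with a 24 mm square hole, 40 g; origin in the hole's middle. Hangs upright on a rack peg through the hole, origin 9 mm below the peg's axis, about 25 mm out from the post, axes about as the rack's; comes off when lifted 14 mm and drawn 40 mm or more along the rack's -x. May be absent (None).
- frame4: Steel frame 40 x 40 mm (y, z), 10 mm thick (x), with a 24 mm square hole, 40 g; origin in the hole's middle. Hangs upright on a rack peg through the hole, origin 9 mm below the peg's axis, about 25 mm out from the post, axes about as the rack's; comes off when lifted 14 mm and drawn 40 mm or more along the rack's -x. May be absent (None).
- frame5: Steel frame 40 x 40 mm (y, z), 10 mm thick (x), with a 24 mm square hole, 40 g; origin in the hole's middle. Hangs upright on a rack peg through the hole, origin 9 mm below the peg's axis, about 25 mm out from the post, axes about as the rack's; comes off when lifted 14 mm and drawn 40 mm or more along the rack's -x. May be absent (None).
- bin_a_card_end (a point): Point on bin_a: mid-width, rim height, 80 mm from its centre towards the +x end, which bears the white card and has the single middle shoulder; shows which way round it is.
- bin_b_card_end (a point): Point on bin_b: mid-width, rim height, 80 mm from its centre towards the +x end, which bears the white card and has the single middle shoulder; shows which way round it is.
- bin_c_card_end (a point): Point on bin_c: mid-width, rim height, 80 mm from its centre towards the +x end, which bears the white card and has the single middle shoulder; shows which way round it is.
- bottle1: Clear bottle 60 mm across, 160 mm high, bystander; origin at its underside.
- bottle2: Amber jar 52 mm across, 120 mm high, bystander; origin at its underside.
- carton: Cardboard box 70 x 180 x 65 mm, bystander; origin at its underside.

How it is judged:
By the outcome, as a careful person would: the job done as asked, in the order asked, and still so for the second after the job is handed in, with the robot touching nothing.
Of frame0, frame1, frame2, frame3, frame4, frame5 only 4 to 6 are there at a start; the rules pass over those that are not, and their reading is None.
At some moment in a run one of bin_b, bin_c may be knocked a few centimetres aside while the robot is not near it.
Once in a run the grip may slacken for a moment while it holds something.
It also fails if it takes over 210 s, if anything falls off the work surface, if the arm or the gripper's body presses on something with over 40 N, if the wrist force passes 120 N, or if a joint passes its speed limit or range.

## Working session

There is one attempt and no reset: what is moved stays moved. The work goes in short steps, Python scripts to look and compute and a tool call to move; the robot and the scene stay as the last step left them, time stands still between calls to the robot, and variables do not carry over. Pictures are saved under pics/ and viewed, about 12 in all and at most 16, crops included, and the job is handed in when it is done.

Besides the shell and the picture viewer there is one more tool, called after "Request:" as name(argument=value, ...), one argument or row to a line, values as JSON. apply_moves: Moves the arm, as the interface text tells. Its arguments: {"type":"object","properties":{"deltas":{"type":"array"},"grip_force":{"type":"number"}},"required":["deltas"]}

```bash
ls; mkdir -p pics; python3 - <<'E'
from plant import robot, viewer
import cv2, numpy as np
for n in("top","side"):
    im=viewer.read_camera(n); cv2.imwrite(f"pics/{n}0.png",im)
    c=viewer.get_calibration(n); print(n,{k:np.round(v,4).tolist() for k,v in c.items()}, (-np.array(c["R"]).T@np.array(c["t"])).round(3))
    
print(robot.read_state())
E
```

```text
pics
top {'fx': 376.7162, 'fy': 376.7162, 'cx': 253.071, 'cy': 198.9535, 'R': [[-0.001, -0.9996, -0.0286], [-0.9965, 0.0034, -0.0835], [0.0836, 0.0284, -0.9961]], 't': [0.0172, 0.5688, 1.1698]} [ 0.469 -0.018  1.213]
side {'fx': 414.6408, 'fy': 414.6408, 'cx': 257.4381, 'cy': 197.4166, 'R': [[-0.8709, -0.4912, 0.0155], [-0.3947, 0.6804, -0.6175], [0.2927, -0.5439, -0.7864]], 't': [0.496, 0.27, 1.0178]} [0.241 0.613 0.959]
{'t': 0.1, 'q': array([-1.24738010e+00,  1.31099517e-01,  1.48913305e+00, -6.38154295e-06,
        1.52303362e+00, -8.53864863e-02]), 'dq': array([-1.81200960e-04, -8.38949225e-04, -2.05602040e-03, -1.50502075e-05,
       -1.89246998e-03,  4.60175837e-04]), 'joint_torque': array([ 1.52084809e-03, -5.61340821e+01, -4.93095052e+01,  7.70611363e-02,
        2.91983318e-02, -5.56491318e-05]), 'tool_pos': array([ 0.23846934, -0.55035567,  0.40380431]), 'orientation': array([-3.07456661e+00, -6.37347002e-01,  3.21898480e-04]), 'force': array([-0.09653137,  0.49903564, -0.13588528]), 'wrist_torque': array([-0.03013167,  0.03785762, -0.00240815]), 'opening': 0.09323690262494404}
```

View pics/top0.png

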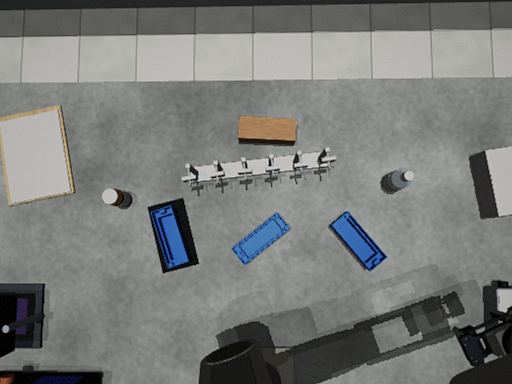

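View pics/side0.png

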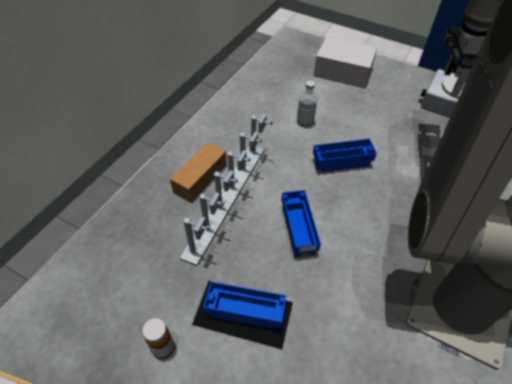

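The top view shows the pad bin at about (172,237), the empty bins at (262,238) and (357,241), the rack from (190,173) to (330,158), the jar at (115,198) and the bottle at (400,180). I'll zoom in and measure.

```bash
cat > h.py <<'E'
import numpy as np, cv2
from plant import robot, viewer
from scipy.spatial.transform import Rotation as Ro
C={n:viewer.get_calibration(n) for n in("top","side")}
for c in C.values(): c["R"]=np.array(c["R"]);c["t"]=np.array(c["t"])
def proj(n,X):
    c=C[n];p=np.atleast_2d(X)@c["R"].T+c["t"]
    return np.c_[c["fx"]*p[:,0]/p[:,2]+c["cx"],c["fy"]*p[:,1]/p[:,2]+c["cy"]]
def plane(n,uv,z):
    c=C[n];uv=np.atleast_2d(uv).astype(float)
    d=np.c_[(uv[:,0]-c["cx"])/c["fx"],(uv[:,1]-c["cy"])/c["fy"],np.ones(len(uv))]@c["R"]
    o=-c["R"].T@c["t"]; return o+d*((z-o[2])/d[:,2])[:,None]
def blue(im):
    h=cv2.cvtColor(im,cv2.COLOR_BGR2HSV); return cv2.inRange(h,(100,130,60),(125,255,255))
def zoom(n,im,box,s,name):
    x0,y0,x1,y1=box; cv2.imwrite(f"pics/{name}.png",cv2.resize(im[y0:y1,x0:x1],None,fx=s,fy=s,interpolation=cv2.INTER_CUBIC))
def bins(n,im,z=0.064,roi=None):
    """contours of blue blobs, rect of the rim on plane z"""
    m=blue(im); m=cv2.morphologyEx(m,cv2.MORPH_CLOSE,np.ones((7,7)))
    out=[]
    for c in cv2.findContours(m,cv2.RETR_EXTERNAL,cv2.CHAIN_APPROX_NONE)[0]:
        if cv2.contourArea(c)<500: continue
        P=plane(n,c[:,0],z)[:,:2]
        r=cv2.minAreaRect((P*1000).astype(np.float32)); out.append((c.reshape(-1,2).mean(0),r))
    return out
E
python3 - <<'E'
from h import *
t=cv2.imread("pics/top0.png");s=cv2.imread("pics/side0.png")
for n,im in(("top",t),("side",s)):
    for c,r in bins(n,im): print(n,c.round(),np.round(r[0],1),np.round(r[1],1),round(r[2],1))
zoom("top",t,(140,140,400,280),3,"ztop")
a=s[100:270,170:390];zoom("side",s,(140,100,390,350),2.4,"zside")
E
```

```text
top [260. 238.] [446.   -7.3] [ 64.1 177.2] 38.6
top [358. 241.] [ 439.  -302.2] [180.   66.2] 39.9
top [169. 236.] [452.2 272.6] [182.2  69.8] 18.4
side [245. 303.] [449.3 276. ] [185.7  76. ] 18.6
side [300. 222.] [440.7   2.4] [ 69.5 194.2] 38.3
side [344. 152.] [ 431.3 -288. ] [186.5  91.5] 39.1
```

View pics/ztop.png

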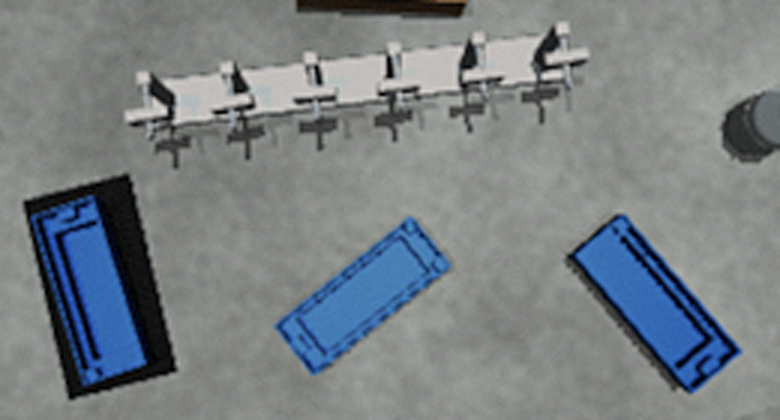

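View pics/zside.png

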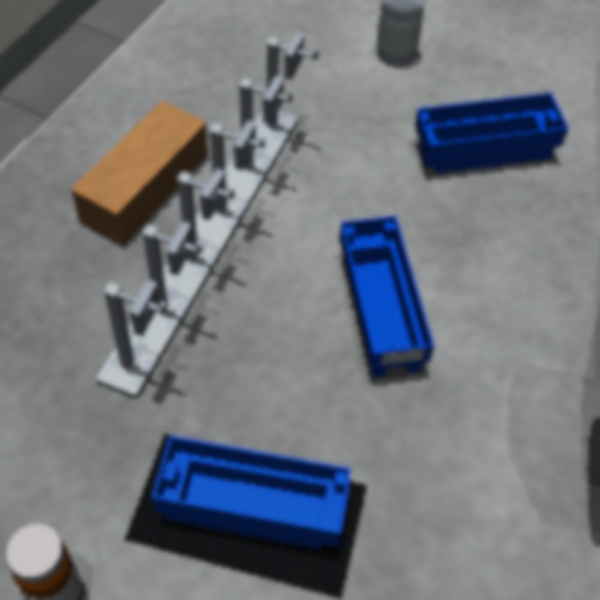

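All six frames hang on the rack. The pad bin's single middle shoulder is at its top (+x world) end. The middle bin's card is at its lower-left end in the top view. The right bin's middle shoulder looks to be at its lower-right end. I'll fit the rack from the post tops and refine the bins.

```bash
cat >> h.py <<'E'
def binpose(n,im,z=0.064,near=None):
    """centre, long-axis angle: rim rectangle set from the edges far from the camera (near edges show the outer walls)"""
    out=[]; o=(-C[n]["R"].T@C[n]["t"])[:2]*1000
    for c,r in bins(n,im,z):
        b=cv2.boxPoints(r); e=b[1]-b[0]; f=b[2]-b[1]; L=e if np.linalg.norm(e)>np.linalg.norm(f) else f
        u=L/np.linalg.norm(L); u=u if u[0]>0 else -u; v=np.array([-u[1],u[0]])
        ctr=np.array(r[0]); 
        for d,w in((u,180),(v,66)):
            ext=abs((b-ctr)@d).max(); s=np.sign((ctr-o)@d)
            if abs((ctr-o)@d)>20: ctr=ctr+d*s*(ext-w/2)
        out.append((ctr,np.degrees(np.arctan2(u[1],u[0])),sorted(r[1])))
    return out
E
python3 - <<'E'
from h import *
t=cv2.imread("pics/top0.png");s=cv2.imread("pics/side0.png")
for n,im in(("top",t),("side",s)):
    for z in(.064,.067):
        for c,a,w in binpose(n,im,z): print(n,z,c.round(1),round(a,1),np.round(w,1))
print("card side px->",plane("side",[[308,248]],.05).round(3))
posts=np.array([(143,78),(228,68),(310,58),(393,48),(477,38),(562,28)])/3+[140,140]
P=plane("top",posts,.155)[:,:2]*1000
y=np.array([200,120,40,-40,-120,-200.])
k=np.polyfit(y,P,1); dirn=k[0]; print("posts",P.round(1).tolist(),"scale",np.linalg.norm(dirn),"mid",k[1],"yaw",np.degrees(np.arctan2(-dirn[0],dirn[1])), "res",(P-np.outer(y,dirn)-k[1]).round(1).tolist())
bars=np.array([(147,117),(235,103),(315,95),(400,82),(485,72),(572,57)])/3+[140,140]
B=plane("top",bars,.161)[:,:2]*1000; print("bars",B.round(1).tolist())
ux=np.array([dirn[1],-dirn[0]])/np.linalg.norm(dirn);uy=dirn/np.linalg.norm(dirn)
print("bars in rack",[( round((b-k[1])@ux,1),round((b-k[1])@uy,1)) for b in B])
zoom("top",t,(180,140,345,200),4.8,"zrack")
im=cv2.imread("pics/zrack.png")
b2=cv2.resize(s[110:270,180:275],None,fx=5,fy=5,interpolation=cv2.INTER_CUBIC)[:,:]
cv2.imwrite("pics/zrack2.png",np.vstack([im,cv2.copyMakeBorder(cv2.resize(b2,None,fx=.38,fy=.38),0,0,0,792-int(b2.shape[1]*.38+.5),cv2.BORDER_CONSTANT)][:1]))
E
```

```text
top 0.064 [446.9  -8.4] -51.4 [ 64.1 177.2]
top 0.064 [ 439.1 -302.3] 39.9 [ 66.2 180. ]
top 0.064 [452.7 274.7] 18.4 [ 69.8 182.2]
top 0.067 [447.1  -8.6] -51.4 [ 63.9 176.7]
top 0.067 [ 439.3 -301.3] 39.9 [ 66.  179.6]
top 0.067 [452.5 273.8] 18.4 [ 69.7 181.7]
side 0.064 [453.6 272.2] 18.6 [ 76.  185.7]
side 0.064 [443.7  -4.2] -51.7 [ 69.5 194.2]
side 0.064 [ 436.8 -300. ] 39.1 [ 91.5 186.5]
side 0.067 [452.6 273.4] 18.6 [ 75.7 185.1]
side 0.067 [442.9  -1.9] -51.7 [ 69.3 193.6]
side 0.067 [ 436.3 -296.6] 39.1 [ 91.2 185.9]
card side px-> [[0.387 0.063 0.05 ]]
posts [[652.9, 199.0], [662.1, 117.9], [671.2, 39.9], [680.3, -38.9], [689.3, -118.3], [698.4, -198.5]] scale 0.9975888494287757 mid [6.75698059e+02 1.79472104e-01] yaw 6.5364859337646894 res [[-0.0, 0.6], [0.0, -1.2], [0.0, 0.1], [0.0, 0.6], [0.0, 0.4], [-0.0, -0.5]]
bars [[614.7, 193.5], [627.6, 110.3], [634.8, 34.8], [646.7, -45.2], [655.7, -124.9], [669.4, -206.3]]
bars in rack [(np.float64(-38.6), np.float64(199.0)), (np.float64(-35.3), np.float64(114.9)), (np.float64(-36.7), np.float64(39.1)), (np.float64(-34.0), np.float64(-41.7)), (np.float64(-34.1), np.float64(-122.0)), (np.float64(-29.8), np.float64(-204.5))]
```

View pics/zrack.png

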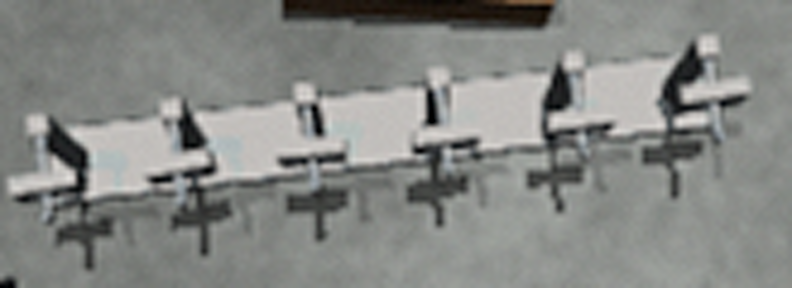

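```bash
cat >> h.py <<'E'
def psi_now(s): 
    R=Ro.from_rotvec(s["orientation"]).as_matrix(); return np.degrees(np.arctan2(R[1,0],R[0,0])),R
def plan(xyz_mm,psi,step=50,pos=None,p0=None,yawmax=0.17):
    """rows [dx,dy,dz] (mm, tool axes as they stand), yaw (rad) from pose to TCP xyz, tool-x heading psi (deg)"""
    s=robot.read_state(); p=np.array(s["tool_pos"])*1000 if pos is None else np.array(pos,float)
    a=psi_now(s)[0] if p0 is None else p0
    d=np.array(xyz_mm,float)-p; dpsi=(psi-a+180)%360-180
    n=max(1,int(np.ceil(max(np.linalg.norm(d)/step,abs(np.radians(dpsi))/yawmax))))
    rows=[]
    tgt=np.array(xyz_mm,float)
    for i in range(n):
        w=(tgt-p)/(n-i); h=np.radians(a)
        r=np.round([w[0]*np.cos(h)+w[1]*np.sin(h), w[0]*np.sin(h)-w[1]*np.cos(h), -w[2]],1 if n-i<2 else 0)
        p=p+[r[0]*np.cos(h)+r[1]*np.sin(h), r[0]*np.sin(h)-r[1]*np.cos(h), -r[2]]
        y=round(float(-np.radians(psi-a-360*round((psi-a)/360)))/(n-i),3 if n-i<2 else 2); a=a-np.degrees(y)
        rows.append([r.tolist(),y])
    return rows,p,a
def show(rows,grip):
    for i in range(0,len(rows),5): print([[grip,r,y] for r,y in rows[i:i+5]])
RO=np.array([669.7,-.5]);RY=6.54
def rk(x,y): h=np.radians(RY); return RO+[x*np.cos(h)-y*np.sin(h),x*np.sin(h)+y*np.cos(h)]
FR=[(-31,198),(-28,115),(-29,39),(-27,-42),(-27,-122),(-23,-204)]
BA=np.array([452.6,273.7]);BY=18.5
def bn(x,y): h=np.radians(BY); return BA+[x*np.cos(h)-y*np.sin(h),x*np.sin(h)+y*np.cos(h)]
E
python3 - <<'E'
from h import *
f=rk(*FR[5]);print(f)
r,p,a=plan([*f,400],RY,step=45); show(r,58); print(p,a)
E
```

```text
[ 670.08462394 -205.79211398]
[[58, [41.0, -11.0, 0.0], 0.02], [58, [41.0, -12.0, 0.0], 0.02], [58, [41.0, -13.0, 0.0], 0.02], [58, [40.0, -14.0, 0.0], 0.02], [58, [40.0, -14.0, 0.0], 0.02]]
[[58, [40.0, -15.0, 0.0], 0.02], [58, [39.0, -16.0, 1.0], 0.02], [58, [39.0, -17.0, 0.0], 0.03], [58, [38.0, -18.0, 1.0], 0.02], [58, [38.0, -19.0, 0.0], 0.03]]
[[58, [38.0, -20.0, 1.0], 0.02], [58, [37.0, -20.0, 0.0], 0.03], [58, [36.8, -21.1, 0.8], 0.025]]
[ 670.11607815 -205.80777224  400.00431479] 6.520426540208819
```

Request:
apply_moves(
  deltas=[
    [58,[41,-11,0],0.02],
    [58,[41,-12,0],0.02],
    [58,[41,-13,0],0.02],
    [58,[40,-14,0],0.02],
    [58,[40,-14,0],0.02],
  ],
  grip_force=25,
)

```text
t: 0.72
tool_pos: [0.4057, -0.4165, 0.4043]
orientation: [-3.104, -0.482, 0.001]
force: [0.4, -0.6, 0.3]
opening: 0.0584
```

Request:
apply_moves(
  deltas=[
    [58,[40,-15,0],0.02],
    [58,[39,-16,1],0.02],
    [58,[39,-17,0],0.03],
    [58,[38,-18,1],0.02],
    [58,[38,-19,0],0.03],
  ],
)

```text
t: 1.35
tool_pos: [0.5708, -0.2837, 0.402]
orientation: [-3.127, -0.295, 0.001]
force: [-0.2, -1.1, -0.1]
opening: 0.0583
```

Request:
apply_moves(
  deltas=[
    [58,[38,-20,1],0.02],
    [58,[37,-20,0],0.03],
    [58,[36.8,-21,0.8],0.025],
    [58,[0,0,0],0],
    [58,[0,0,0],0],
  ],
)

```text
t: 1.98
tool_pos: [0.67, -0.2062, 0.4002]
orientation: [-3.136, -0.18, 0.002]
force: [-0.1, 0.5, 1.1]
opening: 0.0582
```

```bash
python3 - <<'E'
from h import *
s=robot.read_state();print(s["t"],s["tool_pos"],psi_now(s)[0],s["opening"],s["force"],s["q"].round(2))
f=rk(*FR[5]); r,p,a=plan([*f,400],RY); show(r,58)
im=viewer.read_camera("top"); sd=viewer.read_camera("side")
zoom("top",im,(270,130,400,210),5,"a1"); a=cv2.imread("pics/a1.png")
b=cv2.resize(sd[80:180,190:320],None,fx=5,fy=5,interpolation=2)[:200]
cv2.imwrite("pics/a1.png",np.vstack([a,b]))
E
```

```text
1.975 [ 0.66996876 -0.20620995  0.40015249] 6.553521969134717 0.05823852776387183 [-0.05033424  0.45165183  1.10956759] [-0.37  0.41  1.17 -0.    1.57  1.08]
[[58, [0.2, -0.4, 0.2], 0.0]]
```

View pics/a1.png

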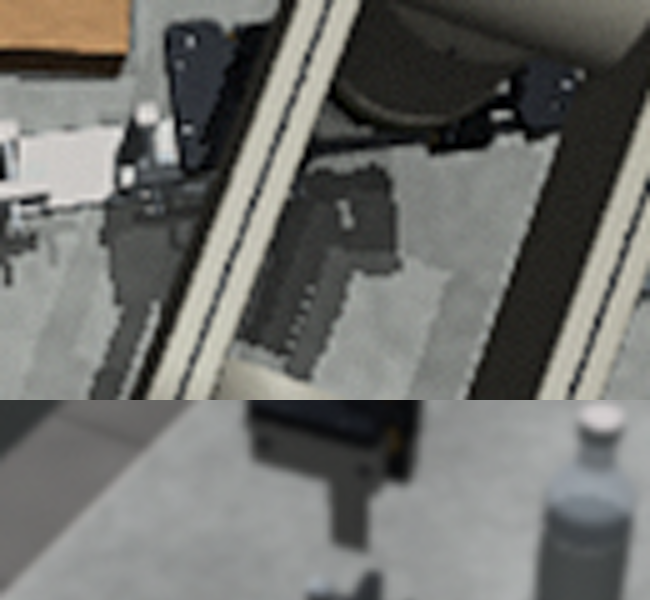

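Motion tracks to under 1 mm; the arm hides the frame in the top view, and the side view shows the finger above the peg at (350,540). Next I descend and grip.

Request:
apply_moves(
  deltas=[
    [58,[0.2,-0.4,30],0],
    [58,[0,0,30],0],
    [58,[0,0,10],0],
    [37,[0,0,0],0],
    [37,[0,0,0],0],
  ],
)

```text
t: 2.7
tool_pos: [0.6707, -0.2061, 0.3329]
orientation: [3.135, 0.178, 0.004]
force: [0.4, 0.6, 0.1]
opening: 0.0428
```

Request:
apply_moves(
  deltas=[
    [37,[0,0,0],0],
    [37,[0,0,0],0],
    [37,[0,0,0],0],
    [37,[0,0,0],0],
  ],
)

```text
t: 3.2
tool_pos: [0.6708, -0.206, 0.3327]
orientation: [3.135, 0.179, 0.004]
force: [-0.6, -1.2, 6.2]
opening: 0.0401
```

```bash
python3 - <<'E'
from h import *
sd=viewer.read_camera("side")
zoom("side",sd,(190,90,320,170),5,"a2"); s=robot.read_state(); print(s["opening"],s["force"],s["tool_pos"])
E
```

```text
0.04001117781312486 [-0.79739303 -1.17845224  5.88158406] [ 0.67077267 -0.20596669  0.33271275]
```

View pics/a2.png

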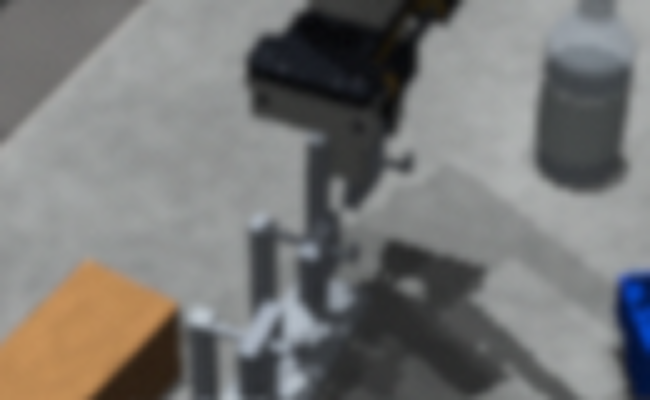

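Opening is 40.0 mm, so the frame is held. I'll lift 14 mm in measured z and read back.

Request:
apply_moves(
  deltas=[
    [37,[0,0,-8],0],
    [37,[0,0,-8],0],
    [37,[0,0,0],0],
  ],
)

```text
t: 3.62
tool_pos: [0.6706, -0.2057, 0.3482]
orientation: [3.136, 0.179, 0.002]
force: [-0.4, -0.3, -0.8]
opening: 0.0401
```

Request:
apply_moves(
  deltas=[
    [37,[-10,0,1],0],
    [37,[-20,0,0],0],
    [37,[-20,0,0],0],
    [37,[-5,0,0],0],
    [37,[0,0,-25],0],
  ],
)

```text
t: 4.25
tool_pos: [0.6145, -0.2117, 0.3682]
orientation: [-3.134, -0.178, 0.007]
force: [-0.9, 0.4, -1.1]
opening: 0.0401
```

```bash
python3 - <<'E'
from h import *
s=robot.read_state(); print(s["tool_pos"],s["force"],s["opening"])
t=[*bn(-32,-15),400];print(t)
r,p,a=plan(t,BY+90,step=45); show(r,37); print(p,a)
E
```

```text
[ 0.61451447 -0.21174828  0.3682332 ] [-0.92266064  0.44102698 -1.07384028] 0.04012077528836331
[np.float64(427.01321287947803), np.float64(249.32139616694406), 400]
[[37, [-11.0, -40.0, -3.0], -0.15], [37, [-5.0, -41.0, -3.0], -0.15], [37, [1.0, -41.0, -3.0], -0.15], [37, [7.0, -41.0, -3.0], -0.15], [37, [13.0, -39.0, -2.0], -0.15]]
[[37, [19.0, -37.0, -3.0], -0.15], [37, [24.0, -34.0, -2.0], -0.15], [37, [29.0, -30.0, -3.0], -0.15], [37, [33.0, -25.0, -2.0], -0.15], [37, [37.0, -19.0, -3.0], -0.14]]
[[37, [39.0, -14.0, -2.0], -0.15], [37, [41.1, -8.1, -2.8], -0.14]]
[426.99894577 249.32066849 400.03320492] 108.47782856958622
```

Request:
apply_moves(
  deltas=[
    [37,[0,0,-30],0],
    [37,[-11,-40,0],-0.15],
    [37,[-5,-41,0],-0.15],
    [37,[1,-41,0],-0.15],
    [37,[7,-41,0],-0.15],
  ],
)

```text
t: 4.88
tool_pos: [0.5526, -0.0576, 0.4008]
orientation: [-2.941, -1.105, -0.0]
force: [0.8, -0.0, -0.8]
opening: 0.04
```

Request:
apply_moves(
  deltas=[
    [37,[13,-39,0],-0.15],
    [37,[19,-37,0],-0.15],
    [37,[24,-34,0],-0.15],
    [37,[29,-30,0],-0.15],
    [37,[33,-25,0],-0.15],
  ],
)

```text
t: 5.5
tool_pos: [0.473, 0.134, 0.401]
orientation: [2.332, 2.105, 0.001]
force: [0.5, 0.3, -0.1]
opening: 0.0402
```

Request:
apply_moves(
  deltas=[
    [37,[37,-19,0],-0.14],
    [37,[39,-14,0],-0.15],
    [37,[41,-8,0],-0.14],
    [37,[0,0,0],0],
    [37,[0,0,0],0],
  ],
)

```text
t: 6.12
tool_pos: [0.4281, 0.2488, 0.4009]
orientation: [1.836, 2.549, -0.0]
force: [-0.4, -0.2, -0.4]
opening: 0.0402
```

```bash
python3 - <<'E'
from h import *
s=robot.read_state(); print(s["tool_pos"],s["force"],s["opening"],psi_now(s)[0],s["q"].round(2))
r,p,a=plan([*bn(-32,-15),228],BY+90,step=45); show(r,37)
im=viewer.read_camera("top");sd=viewer.read_camera("side")
for z in(.067,):
  for c,a,w in binpose("top",im,z): print(c.round(1),round(a,1),np.round(w,1))
cv2.imwrite("pics/a3.png",np.hstack([cv2.resize(im[180:300,130:260],None,fx=3,fy=3,interpolation=2),cv2.resize(sd[240:360,180:310],None,fx=3,fy=3,interpolation=2)]))
E
```

```text
[0.42814308 0.24884081 0.40085548] [-0.40541817 -0.21416025 -0.43788094] 0.040242626750338066 108.4669578197498 [ 0.42 -0.15  1.78 -0.    1.52  0.1 ]
[[37, [0.0, -0.0, 43.0], -0.0], [37, [0.0, -0.0, 43.0], -0.0], [37, [0.0, -0.0, 43.0], -0.0], [37, [0.8, -0.9, 43.9], -0.001]]
[447.1  -8.1] -51.4 [ 64.4 177.1]
[ 439.1 -301.3] 39.6 [ 66.1 179.9]
[452.5 273.6] 18.3 [ 69.7 180.6]
```

View pics/a3.png

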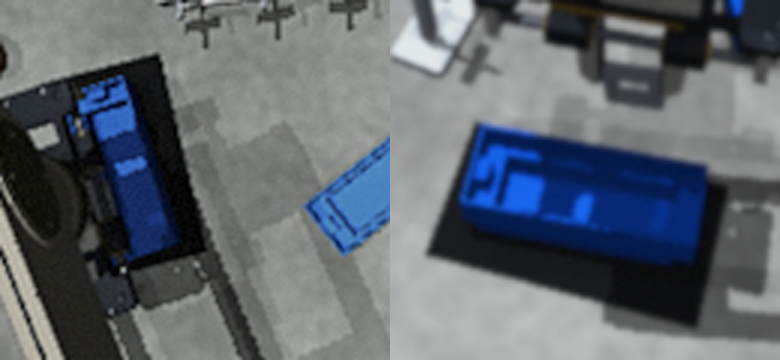

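Side view: the frame is between the fingers above the pad bin, whose single shoulder is at the left (far) end around (490,180). Now down and release.

Request:
apply_moves(
  deltas=[
    [37,[0.8,-0.9,45],0],
    [37,[0,0,45],0],
    [37,[0,0,45],0],
    [37,[0,0,30],0],
    [37,[0,0,7.5],0],
  ],
)

```text
t: 6.85
tool_pos: [0.4264, 0.2481, 0.2262]
orientation: [-1.837, -2.546, 0.006]
force: [0.3, 0.2, -1.2]
opening: 0.0402
```

Request:
apply_moves(
  deltas=[
    [37,[0,0,0],0],
    [46,[0,0,0],0],
    [46,[0,0,0],0],
    [46,[0,0,0],0],
  ],
)

```text
t: 7.35
tool_pos: [0.4273, 0.2496, 0.2293]
orientation: [1.835, 2.549, 0.002]
force: [-0.1, -0.1, -0.9]
opening: 0.0458
```

Request:
apply_moves(
  deltas=[
    [46,[0,0,-25],0],
    [46,[0,0,-45],0],
    [46,[0,0,-50],0],
    [46,[0,0,-52],0],
  ],
)

```text
t: 7.85
tool_pos: [0.4266, 0.2494, 0.4022]
orientation: [1.835, 2.55, 0.0]
force: [0.3, 0.0, 0.1]
opening: 0.046
```

```bash
python3 - <<'E'
from h import *
s=robot.read_state(); print(s["t"],s["tool_pos"],s["force"],s["opening"],psi_now(s)[0])
sd=viewer.read_camera("side");zoom("side",sd,(180,220,310,360),4,"a4")
r,p,a=plan([*rk(*FR[4]),400],RY,step=45); show(r,58)
E
```

```text
7.85 [0.42662306 0.249352   0.40217143] [0.29623135 0.01918677 0.11748676] 0.04599619556237815 108.51406851664191
[[58, [-39.0, 9.0, 1.0], 0.16], [58, [-37.0, 15.0, 1.0], 0.16], [58, [-34.0, 21.0, 1.0], 0.16], [58, [-30.0, 26.0, 1.0], 0.16], [58, [-26.0, 30.0, 1.0], 0.16]]
[[58, [-21.0, 34.0, 1.0], 0.16], [58, [-15.0, 37.0, 1.0], 0.16], [58, [-9.0, 39.0, 1.0], 0.16], [58, [-3.0, 40.0, 1.0], 0.17], [58, [4.0, 40.0, 1.0], 0.16]]
[[58, [10.7, 38.1, 0.6], 0.17]]
```

View pics/a4.png

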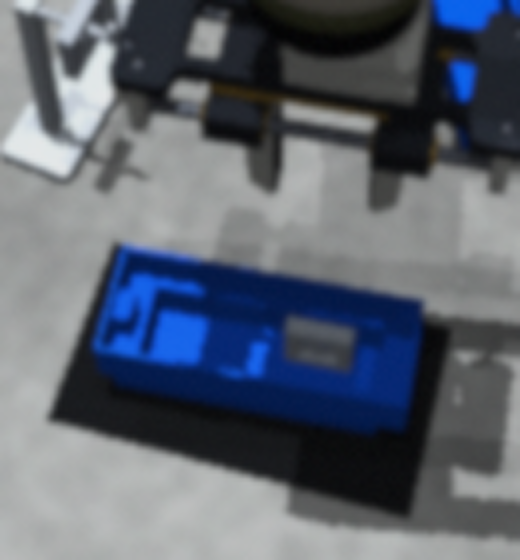

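The first frame lies inside the bin at about (320,343) in the crop. On to the next frames, a full pick per turn.

Request:
apply_moves(
  deltas=[
    [58,[-39,9,0],0.16],
    [58,[-37,15,0],0.16],
    [58,[-34,21,0],0.16],
    [58,[-30,26,0],0.16],
    [58,[-26,30,0],0.16],
  ],
)

```text
t: 8.52
tool_pos: [0.5317, 0.0784, 0.4006]
orientation: [2.687, 1.627, 0.001]
force: [0.3, 0.8, 0.4]
opening: 0.0576
```

Request:
apply_moves(
  deltas=[
    [58,[-21,34,0],0.16],
    [58,[-15,37,0],0.16],
    [58,[-9,39,0],0.16],
    [58,[-3,40,0],0.17],
    [58,[4,40,0],0.16],
  ],
)

```text
t: 9.15
tool_pos: [0.6353, -0.0929, 0.4005]
orientation: [3.111, 0.436, 0.001]
force: [0.3, 0.5, -0.3]
opening: 0.0577
```

Request:
apply_moves(
  deltas=[
    [58,[10.7,38,0],0.17],
    [58,[0,0,0],0],
    [58,[0,0,0],0],
  ],
)

```text
t: 9.52
tool_pos: [0.6555, -0.125, 0.4001]
orientation: [-3.136, -0.181, 0.001]
force: [-0.2, 0.3, 0.3]
opening: 0.0584
```

```bash
python3 - <<'E'
from h import *
s=robot.read_state(); print(s["tool_pos"],psi_now(s)[0])
r,p,a=plan([*rk(*FR[4]),331],RY,step=90); show(r,58)
E
```

```text
[ 0.65552798 -0.12497565  0.40013511] 6.612350162602797
[[58, [1.3, -0.0, 69.1], 0.001]]
```

Request:
apply_moves(
  deltas=[
    [58,[1.3,0,35],0],
    [58,[0,0,25],0],
    [58,[0,0,10],0],
    [58,[0,0,0],0],
    [37,[0,0,0],0],
  ],
)

```text
t: 10.15
tool_pos: [0.6573, -0.1249, 0.3322]
orientation: [3.136, 0.18, 0.004]
force: [0.6, -0.5, 0.7]
opening: 0.0523
```

Request:
apply_moves(
  deltas=[
    [37,[0,0,0],0],
    [37,[0,0,0],0],
    [37,[0,0,0],0],
    [37,[0,0,0],0],
  ],
)

```text
t: 10.65
tool_pos: [0.6573, -0.1252, 0.3317]
orientation: [3.136, 0.179, 0.003]
force: [-0.2, 1.2, 6.4]
opening: 0.0397
```

Request:
apply_moves(
  deltas=[
    [37,[0,0,-7],0],
    [37,[0,0,-7.5],0],
    [37,[0,0,0],0],
  ],
)

```text
t: 11.02
tool_pos: [0.6572, -0.1253, 0.3459]
orientation: [3.136, 0.179, 0.002]
force: [-0.2, -0.3, -0.6]
opening: 0.0398
```

Request:
apply_moves(
  deltas=[
    [37,[-10,0,0],0],
    [37,[-20,0,0],0],
    [37,[-25,0,0],0],
    [37,[0,0,-25],0],
    [37,[0,0,-30],0],
  ],
)

```text
t: 11.65
tool_pos: [0.601, -0.1314, 0.3991]
orientation: [-3.136, -0.178, 0.004]
force: [0.3, 0.2, -0.0]
opening: 0.0395
```

```bash
python3 - <<'E'
from h import *
s=robot.read_state(); print(s["tool_pos"],s["force"],s["opening"])
r,p,a=plan([*bn(-32,0),400],BY+90,step=45); show(r,37)
E
```

```text
[ 0.60103456 -0.1314308   0.39914804] [ 0.32351625  0.17322663 -0.04737053] 0.03952851760879978
[[37, [-12.0, -38.0, -0.0], -0.16], [37, [-6.0, -39.0, -0.0], -0.16], [37, [0.0, -39.0, -0.0], -0.16], [37, [7.0, -39.0, -0.0], -0.16], [37, [13.0, -37.0, -0.0], -0.16]]
[[37, [18.0, -35.0, -0.0], -0.16], [37, [24.0, -31.0, -0.0], -0.16], [37, [28.0, -27.0, -0.0], -0.17], [37, [33.0, -22.0, -0.0], -0.16], [37, [36.0, -17.0, -0.0], -0.17]]
[[37, [38.1, -10.4, -0.9], -0.16]]
```

Request:
apply_moves(
  deltas=[
    [37,[-12,-38,0],-0.16],
    [37,[-6,-39,0],-0.16],
    [37,[0,-39,0],-0.16],
    [37,[7,-39,0],-0.16],
    [37,[13,-37,0],-0.16],
  ],
)

```text
t: 12.28
tool_pos: [0.5202, 0.0493, 0.3995]
orientation: [-2.816, -1.393, 0.001]
force: [0.8, 0.2, -0.5]
opening: 0.0398
```

Request:
apply_moves(
  deltas=[
    [37,[18,-35,0],-0.16],
    [37,[24,-31,0],-0.16],
    [37,[28,-27,0],-0.17],
    [37,[33,-22,0],-0.16],
    [37,[36,-17,0],-0.17],
  ],
)

```text
t: 12.9
tool_pos: [0.4386, 0.2283, 0.3995]
orientation: [-2.027, -2.4, 0.001]
force: [0.8, -0.1, 0.6]
opening: 0.0398
```

Request:
apply_moves(
  deltas=[
    [37,[38,-10.5,-0.9],-0.16],
    [37,[0,0,40],0],
    [37,[0,0,45],0],
    [37,[0,0,45],0],
    [37,[0,0,0],0],
  ],
)

```text
t: 13.52
tool_pos: [0.4209, 0.2621, 0.2667]
orientation: [-1.833, -2.546, 0.012]
force: [-1.1, 0.1, 0.6]
opening: 0.0399
```

```bash
python3 - <<'E'
from h import *
s=robot.read_state(); print(s["tool_pos"],s["force"],s["opening"],psi_now(s)[0])
r,p,a=plan([*bn(-32,0),229],BY+90,step=90); show(r,37)
sd=viewer.read_camera("side");zoom("side",sd,(180,220,310,360),4,"a5")
E
```

```text
[0.42090024 0.26211138 0.266729  ] [-1.14981598  0.07522674  0.62600468] 0.039909318288238106 108.50455675328546
[[37, [0.9, 1.7, 37.7], 0.0]]
```

View pics/a5.png

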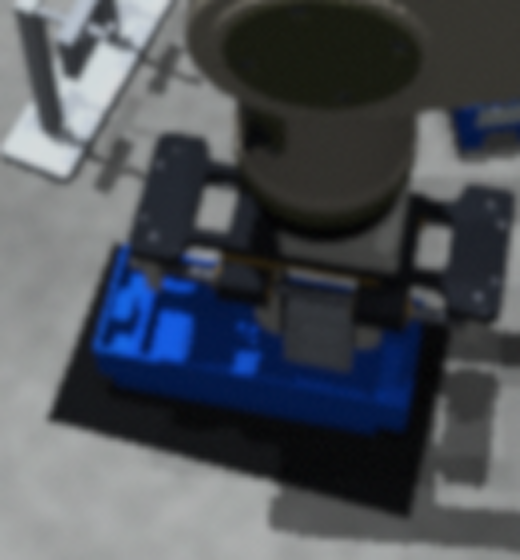

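The held frame is at (320,320), centred over the well. Descending and releasing.

Request:
apply_moves(
  deltas=[
    [37,[0.9,1.7,28],0],
    [37,[0,0,9],0],
    [37,[0,0,0],0],
    [46,[0,0,0],0],
    [46,[0,0,0],0],
  ],
)

```text
t: 14.2
tool_pos: [0.4251, 0.265, 0.2351]
orientation: [1.835, 2.549, 0.003]
force: [0.3, -0.1, -0.4]
opening: 0.0461
```

Request:
apply_moves(
  deltas=[
    [46,[0,0,0],0],
    [46,[0,0,-25],0],
    [46,[0,0,-45],0],
    [46,[0,0,-50],0],
    [46,[0,0,-51],0],
  ],
)

```text
t: 14.82
tool_pos: [0.4243, 0.2647, 0.4065]
orientation: [-1.835, -2.55, 0.0]
force: [1.0, 0.5, 0.7]
opening: 0.0461
```

```bash
python3 - <<'E'
from h import *
s=robot.read_state(); print(s["tool_pos"],s["force"],s["opening"])
r,p,a=plan([*rk(*FR[3]),400],RY,step=45); show(r,58)
E
```

```text
[0.42429653 0.26465244 0.40646794] [1.02637825 0.52123861 0.74566363] 0.046081414419588046
[[58, [-33.0, 10.0, 1.0], 0.16], [58, [-31.0, 15.0, 1.0], 0.16], [58, [-28.0, 20.0, 0.0], 0.16], [58, [-25.0, 25.0, 1.0], 0.16], [58, [-20.0, 28.0, 0.0], 0.16]]
[[58, [-16.0, 31.0, 1.0], 0.16], [58, [-11.0, 33.0, 0.0], 0.16], [58, [-5.0, 34.0, 1.0], 0.16], [58, [1.0, 35.0, 0.0], 0.17], [58, [6.0, 34.0, 1.0], 0.16]]
[[58, [12.2, 33.2, 0.5], 0.17]]
```

Request:
apply_moves(
  deltas=[
    [58,[-33,10,1],0.16],
    [58,[-31,15,1],0.16],
    [58,[-28,20,1],0.16],
    [58,[-25,25,1],0.16],
    [58,[-20,28,1],0.16],
  ],
)

```text
t: 15.45
tool_pos: [0.5262, 0.1232, 0.4]
orientation: [2.688, 1.627, 0.0]
force: [0.0, -0.2, 0.3]
opening: 0.0578
```

Request:
apply_moves(
  deltas=[
    [58,[-16,31,1],0.16],
    [58,[-11,33,0],0.16],
    [58,[-5,34,0],0.16],
    [58,[1,35,0],0.17],
    [58,[6,34,0],0.16],
  ],
)

```text
t: 16.08
tool_pos: [0.6276, -0.0176, 0.3989]
orientation: [-3.111, -0.436, -0.0]
force: [-0.2, 0.2, -0.2]
opening: 0.058
```

Request:
apply_moves(
  deltas=[
    [58,[12.2,33.2,0],0.17],
    [58,[0,0,0],0],
    [58,[0,0,0],0],
  ],
)

```text
t: 16.45
tool_pos: [0.6478, -0.0448, 0.3986]
orientation: [-3.136, -0.182, 0.001]
force: [0.1, -0.7, -0.8]
opening: 0.058
```

```bash
python3 - <<'E'
from h import *
s=robot.read_state(); print(s["tool_pos"],psi_now(s)[0])
r,p,a=plan([*rk(*FR[3]),331],RY,step=90); show(r,58)
E
```

```text
[ 0.64775176 -0.04479797  0.3985961 ] 6.626357737781673
[[58, [-0.1, 0.5, 67.6], 0.002]]
```

Request:
apply_moves(
  deltas=[
    [58,[0,0.5,35],0],
    [58,[0,0,25],0],
    [58,[0,0,8.5],0],
    [58,[0,0,0],0],
    [37,[0,0,0],0],
  ],
)

```text
t: 17.08
tool_pos: [0.6484, -0.0454, 0.3321]
orientation: [3.136, 0.18, 0.004]
force: [0.3, 0.2, -1.2]
opening: 0.052
```

Request:
apply_moves(
  deltas=[
    [37,[0,0,0],0],
    [37,[0,0,0],0],
    [37,[0,0,0],0],
    [37,[0,0,0],0],
  ],
)

```text
t: 17.58
tool_pos: [0.6484, -0.0456, 0.3315]
orientation: [3.136, 0.179, 0.003]
force: [-0.4, 1.1, 5.9]
opening: 0.0396
```

Request:
apply_moves(
  deltas=[
    [37,[0,0,-7],0],
    [37,[0,0,-7.5],0],
    [37,[0,0,0],0],
  ],
)

```text
t: 17.95
tool_pos: [0.6483, -0.0457, 0.3458]
orientation: [3.136, 0.179, 0.002]
force: [-0.1, 0.5, -0.6]
opening: 0.0398
```

```bash
python3 - <<'E'
from h import *
s=robot.read_state(); print(s["tool_pos"],s["force"],s["opening"])
p=np.array(s["tool_pos"])*1000; p[:2]-=55*np.array([np.cos(np.radians(RY)),np.sin(np.radians(RY))]); p[2]+=55
r,p,a=plan([*bn(-32,15),400],BY+90,step=45,pos=p); show(r,37)
E
```

```text
[ 0.64826992 -0.04571537  0.34579594] [-0.07345693  0.51647209 -0.59971233] 0.03981395859121078
[[37, [-13.0, -32.0, 0.0], -0.16], [37, [-7.0, -33.0, 0.0], -0.16], [37, [-2.0, -34.0, 0.0], -0.16], [37, [4.0, -34.0, 0.0], -0.16], [37, [9.0, -33.0, 0.0], -0.16]]
[[37, [14.0, -31.0, 0.0], -0.16], [37, [19.0, -28.0, 0.0], -0.16], [37, [23.0, -25.0, 0.0], -0.16], [37, [26.0, -21.0, 0.0], -0.17], [37, [30.0, -16.0, 0.0], -0.16]]
[[37, [31.6, -12.0, 0.8], -0.17]]
```

Request:
apply_moves(
  deltas=[
    [37,[-10,0,0],0],
    [37,[-20,0,0],0],
    [37,[-25,0,0],0],
    [37,[0,0,-25],0],
    [37,[0,0,-30],0],
  ],
)

```text
t: 18.58
tool_pos: [0.5921, -0.0519, 0.3991]
orientation: [-3.136, -0.178, 0.004]
force: [0.4, -0.2, 0.6]
opening: 0.0397
```

Request:
apply_moves(
  deltas=[
    [37,[-13,-32,0],-0.16],
    [37,[-7,-33,0],-0.16],
    [37,[-2,-34,0],-0.16],
    [37,[4,-34,0],-0.16],
    [37,[9,-33,0],-0.16],
  ],
)

```text
t: 19.2
tool_pos: [0.5121, 0.0997, 0.3993]
orientation: [-2.816, -1.393, 0.001]
force: [1.1, 0.0, -0.4]
opening: 0.0398
```

Request:
apply_moves(
  deltas=[
    [37,[14,-31,0],-0.16],
    [37,[19,-28,0],-0.16],
    [37,[23,-25,0],-0.16],
    [37,[26,-21,0],-0.17],
    [37,[30,-16,0],-0.16],
  ],
)

```text
t: 19.82
tool_pos: [0.4327, 0.2489, 0.3993]
orientation: [-2.039, -2.39, 0.001]
force: [-0.1, -1.0, -0.2]
opening: 0.0394
```

Request:
apply_moves(
  deltas=[
    [37,[31.6,-12,0.8],-0.17],
    [37,[0,0,40],0],
    [37,[0,0,45],0],
    [37,[0,0,40],0],
    [37,[0,0,0],0],
  ],
)

```text
t: 20.45
tool_pos: [0.4151, 0.2766, 0.2703]
orientation: [-1.833, -2.547, 0.011]
force: [-0.6, -0.3, -0.9]
opening: 0.0399
```

Request:
apply_moves(
  deltas=[
    [37,[0,0,0],0],
  ],
)

```text
t: 20.58
tool_pos: [0.4176, 0.2779, 0.2755]
orientation: [1.835, 2.549, 0.002]
force: [0.9, 0.3, -0.6]
opening: 0.0397
```

```bash
python3 - <<'E'
from h import *
s=robot.read_state(); print(s["tool_pos"],s["force"],s["opening"],psi_now(s)[0])
r,p,a=plan([*bn(-32,15),229],BY+90,step=90); show(r,37)
E
```

```text
[0.41755757 0.2778919  0.275526  ] [ 0.91634305  0.26600367 -0.58072069] 0.03965994979848409 108.49945729392915
[[37, [-0.1, -0.1, 46.5], -0.0]]
```

Request:
apply_moves(
  deltas=[
    [37,[0,0,28],0],
    [37,[0,0,18.5],0],
    [37,[0,0,0],0],
    [46,[0,0,0],0],
    [46,[0,0,0],0],
  ],
)

```text
t: 21.2
tool_pos: [0.4178, 0.2781, 0.2288]
orientation: [1.835, 2.549, 0.003]
force: [-0.1, 0.4, 0.1]
opening: 0.0459
```

Request:
apply_moves(
  deltas=[
    [46,[0,0,0],0],
    [46,[0,0,-25],0],
    [46,[0,0,-45],0],
    [46,[0,0,-50],0],
    [46,[0,0,-51],0],
  ],
)

```text
t: 21.82
tool_pos: [0.417, 0.2777, 0.4003]
orientation: [1.835, 2.55, 0.0]
force: [0.9, -0.1, -0.6]
opening: 0.0457
```

Request:
apply_moves(
  deltas=[
    [58,[0,0,0],0],
  ],
)

```text
t: 21.95
tool_pos: [0.4184, 0.2784, 0.4044]
orientation: [1.833, 2.546, 0.014]
force: [0.6, 0.5, -1.3]
opening: 0.0517
```

```bash
python3 - <<'E'
from h import *
s=robot.read_state(); print(s["t"],s["tool_pos"],s["force"],s["opening"])
r,p,a=plan([*rk(*FR[2]),400],RY,step=45); show(r,58)
sd=viewer.read_camera("side");tp=viewer.read_camera("top")
for c,a,w in binpose("top",tp,.064): print(c.round(1),round(a,1),np.round(w,1))
cv2.imwrite("pics/a6.png",np.hstack([cv2.resize(sd[260:340,190:300],None,fx=3.6,fy=3.6,interpolation=2),cv2.resize(tp[195:275,140:250],None,fx=3.6,fy=3.6,interpolation=2)]))
E
```

```text
21.95 [0.41835704 0.27844946 0.40436213] [ 0.61639262  0.51954206 -1.34743558] 0.051711204305007204
[[58, [-27.0, 12.0, 0.0], 0.16], [58, [-25.0, 16.0, 0.0], 0.16], [58, [-22.0, 20.0, 0.0], 0.16], [58, [-19.0, 23.0, 1.0], 0.16], [58, [-15.0, 26.0, 0.0], 0.16]]
[[58, [-11.0, 28.0, 1.0], 0.16], [58, [-6.0, 29.0, 0.0], 0.16], [58, [-1.0, 30.0, 1.0], 0.16], [58, [3.0, 29.0, 0.0], 0.17], [58, [8.0, 28.0, 1.0], 0.16]]
[[58, [13.2, 27.1, 0.4], 0.17]]
[ 438.9 -302.2] 39.6 [ 66.3 180.3]
[452.8 274.5] 18.6 [ 70.1 181.4]
[479.2 -15.5] -51.6 [ 64.9 176.7]
```

View pics/a6.png

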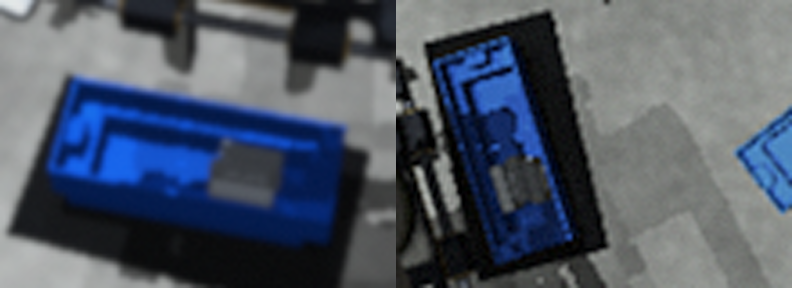

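Three frames stand side by side in the bin at about (245,170) in the left half. The middle bin has been knocked to about (479,-15) mm and will be re-measured later. I carry on with the +x column.

Request:
apply_moves(
  deltas=[
    [58,[-27,12,1],0.16],
    [58,[-25,16,1],0.16],
    [58,[-22,20,1],0.16],
    [58,[-19,23,0],0.16],
    [58,[-15,26,0],0.16],
  ],
)

```text
t: 22.68
tool_pos: [0.5169, 0.1664, 0.393]
orientation: [-2.687, -1.626, 0.006]
force: [0.8, 0.5, -1.1]
opening: 0.0579
```

Request:
apply_moves(
  deltas=[
    [58,[-11,28,0],0.16],
    [58,[-6,29,0],0.16],
    [58,[-1,30,0],0.16],
    [58,[3,29,0],0.17],
    [58,[8,28,0],0.16],
  ],
)

```text
t: 23.3
tool_pos: [0.6152, 0.0558, 0.3928]
orientation: [-3.111, -0.436, 0.006]
force: [-0.7, 0.2, -0.0]
opening: 0.0578
```

Request:
apply_moves(
  deltas=[
    [58,[13.2,27,0],0.17],
    [58,[0,0,0],0],
    [58,[0,0,0],0],
  ],
)

```text
t: 23.68
tool_pos: [0.6348, 0.0347, 0.3937]
orientation: [-3.136, -0.182, 0.005]
force: [-0.2, 0.3, -0.3]
opening: 0.0578
```

```bash
python3 - <<'E'
from h import *
s=robot.read_state(); print(s["tool_pos"],psi_now(s)[0])
r,p,a=plan([*rk(*FR[2]),331],RY,step=90); show(r,58)
E
```

```text
[0.63478665 0.03472719 0.39372489] 6.64665954350476
[[58, [1.7, -0.0, 62.7], 0.002]]
```

Request:
apply_moves(
  deltas=[
    [58,[1.7,0,35],0],
    [58,[0,0,20],0],
    [58,[0,0,7.5],0],
    [58,[0,0,0],0],
    [37,[0,0,0],0],
  ],
)

```text
t: 24.3
tool_pos: [0.6374, 0.0347, 0.3344]
orientation: [3.136, 0.179, 0.003]
force: [-0.1, 0.2, 0.6]
opening: 0.0521
```

Request:
apply_moves(
  deltas=[
    [37,[0,0,0],0],
    [37,[0,0,0],0],
    [37,[0,0,0],0],
    [37,[0,0,0],0],
  ],
)

```text
t: 24.8
tool_pos: [0.6374, 0.0345, 0.334]
orientation: [3.136, 0.179, 0.003]
force: [0.5, 0.4, 5.7]
opening: 0.04
```

Request:
apply_moves(
  deltas=[
    [37,[0,0,-7],0],
    [37,[0,0,-7.5],0],
    [37,[0,0,0],0],
  ],
)

```text
t: 25.18
tool_pos: [0.6372, 0.0346, 0.3485]
orientation: [3.136, 0.179, 0.002]
force: [-0.9, -0.1, -0.5]
opening: 0.0394
```

```bash
python3 - <<'E'
from h import *
s=robot.read_state(); print(s["tool_pos"],s["force"],s["opening"])
p=np.array(s["tool_pos"])*1000; p[:2]-=55*np.array([np.cos(np.radians(RY)),np.sin(np.radians(RY))]); p[2]+=55
r,p,a=plan([*bn(32,-15),400],BY+90,step=45,pos=p); show(r,37)
E
```

```text
[0.63724903 0.0345783  0.34846848] [-0.93301233 -0.14298168 -0.46340983] 0.03935696298249668
[[37, [-6.0, -23.0, 0.0], -0.16], [37, [-2.0, -23.0, 0.0], -0.16], [37, [1.0, -24.0, 0.0], -0.16], [37, [5.0, -23.0, 0.0], -0.16], [37, [9.0, -22.0, 0.0], -0.16]]
[[37, [12.0, -20.0, 1.0], -0.16], [37, [15.0, -18.0, 0.0], -0.16], [37, [18.0, -15.0, 1.0], -0.16], [37, [20.0, -13.0, 0.0], -0.17], [37, [22.0, -9.0, 1.0], -0.16]]
[[37, [22.8, -4.9, 0.5], -0.17]]
```

Request:
apply_moves(
  deltas=[
    [37,[-10,0,0],0],
    [37,[-20,0,0],0],
    [37,[-25,0,0],0],
    [37,[0,0,-25],0],
    [37,[0,0,-30],0],
  ],
)

```text
t: 25.8
tool_pos: [0.5811, 0.0283, 0.4018]
orientation: [-3.136, -0.179, 0.004]
force: [-0.0, -0.6, 0.9]
opening: 0.0393
```

Request:
apply_moves(
  deltas=[
    [37,[-6,-23,0],-0.16],
    [37,[-2,-23,0],-0.16],
    [37,[1,-24,0],-0.16],
    [37,[5,-23,0],-0.16],
    [37,[9,-22,0],-0.16],
  ],
)

```text
t: 26.42
tool_pos: [0.5383, 0.1389, 0.402]
orientation: [-2.816, -1.393, 0.001]
force: [-0.3, 1.0, 0.2]
opening: 0.0397
```

Request:
apply_moves(
  deltas=[
    [37,[12,-20,0],-0.16],
    [37,[15,-18,0],-0.16],
    [37,[18,-15,0],-0.16],
    [37,[20,-13,0],-0.17],
    [37,[22,-9,0],-0.16],
  ],
)

```text
t: 27.05
tool_pos: [0.4948, 0.2482, 0.402]
orientation: [-2.039, -2.39, 0.001]
force: [-0.7, -0.3, -0.8]
opening: 0.0395
```

Request:
apply_moves(
  deltas=[
    [37,[22.8,-5,0],-0.17],
    [37,[0,0,40],0],
    [37,[0,0,45],0],
    [37,[0,0,40],0],
    [37,[0,0,0],0],
  ],
)

```text
t: 27.68
tool_pos: [0.4851, 0.2686, 0.2734]
orientation: [-1.833, -2.546, 0.011]
force: [-0.4, -0.2, 0.5]
opening: 0.0398
```

Request:
apply_moves(
  deltas=[
    [37,[0,0,0],0],
  ],
)

```text
t: 27.8
tool_pos: [0.4876, 0.2697, 0.2791]
orientation: [1.835, 2.549, 0.002]
force: [1.2, 0.5, 0.3]
opening: 0.0399
```

```bash
python3 - <<'E'
from h import *
s=robot.read_state(); print(s["tool_pos"],s["force"],s["opening"],psi_now(s)[0])
r,p,a=plan([*bn(32,-15),229],BY+90,step=90); show(r,37)
E
```

```text
[0.48763106 0.26968554 0.27910568] [1.24555348 0.4961451  0.27284298] 0.039895972772865246 108.50253849826834
[[37, [-0.1, 0.1, 50.1], 0.0]]
```

Request:
apply_moves(
  deltas=[
    [37,[0,0,28],0],
    [37,[0,0,21],0],
    [37,[0,0,0],0],
    [46,[0,0,0],0],
    [46,[0,0,0],0],
  ],
)

```text
t: 28.42
tool_pos: [0.4882, 0.27, 0.2306]
orientation: [1.834, 2.548, 0.004]
force: [-0.9, 0.1, -1.0]
opening: 0.0456
```

Request:
apply_moves(
  deltas=[
    [46,[0,0,0],0],
    [46,[0,0,-25],0],
    [46,[0,0,-45],0],
    [46,[0,0,-50],0],
    [46,[0,0,-51],0],
  ],
)

```text
t: 29.05
tool_pos: [0.4871, 0.2695, 0.4014]
orientation: [1.835, 2.55, 0.0]
force: [0.5, 1.2, 0.3]
opening: 0.0463
```

Request:
apply_moves(
  deltas=[
    [58,[0,0,0],0],
    [58,[0,0,0],0],
  ],
)

```text
t: 29.3
tool_pos: [0.4872, 0.2696, 0.3994]
orientation: [1.835, 2.55, 0.0]
force: [0.0, 0.2, -0.6]
opening: 0.0568
```

```bash
python3 - <<'E'
from h import *
s=robot.read_state(); print(s["t"],s["tool_pos"],s["force"],s["opening"])
r,p,a=plan([*rk(*FR[1]),400],RY,step=45); show(r,58)
E
```

```text
29.3 [0.48722075 0.26958765 0.39935448] [ 0.01130015  0.24601316 -0.57671429] 0.056777579091551664
[[58, [-18.0, 8.0, -0.0], 0.16], [58, [-16.0, 10.0, -0.0], 0.16], [58, [-15.0, 13.0, -0.0], 0.16], [58, [-12.0, 15.0, -0.0], 0.16], [58, [-10.0, 17.0, -0.0], 0.16]]
[[58, [-7.0, 18.0, -0.0], 0.16], [58, [-4.0, 19.0, -0.0], 0.16], [58, [-1.0, 19.0, -0.0], 0.16], [58, [2.0, 19.0, -0.0], 0.17], [58, [6.0, 19.0, -0.0], 0.16]]
[[58, [7.9, 17.0, -0.6], 0.17]]
```

Request:
apply_moves(
  deltas=[
    [58,[-18,8,0],0.16],
    [58,[-16,10,0],0.16],
    [58,[-15,13,0],0.16],
    [58,[-12,15,0],0.16],
    [58,[-10,17,0],0.16],
  ],
)

```text
t: 29.92
tool_pos: [0.552, 0.1963, 0.3969]
orientation: [-2.687, -1.626, 0.006]
force: [-0.2, 0.5, 0.6]
opening: 0.0583
```

Request:
apply_moves(
  deltas=[
    [58,[-7,18,0],0.16],
    [58,[-4,19,0],0.16],
    [58,[-1,19,0],0.16],
    [58,[2,19,0],0.17],
    [58,[6,19,0],0.16],
  ],
)

```text
t: 30.55
tool_pos: [0.6164, 0.1241, 0.3967]
orientation: [-3.111, -0.436, 0.007]
force: [0.2, 0.1, -0.2]
opening: 0.0581
```

Request:
apply_moves(
  deltas=[
    [58,[7.9,17,0],0.17],
    [58,[0,0,0],0],
    [58,[0,0,0],0],
  ],
)

```text
t: 30.92
tool_pos: [0.6283, 0.111, 0.3981]
orientation: [-3.136, -0.185, 0.004]
force: [-0.4, 0.6, 0.0]
opening: 0.0581
```

```bash
python3 - <<'E'
from h import *
s=robot.read_state(); print(s["tool_pos"],psi_now(s)[0])
r,p,a=plan([*rk(*FR[1]),331],RY,step=90); show(r,58)
E
```

```text
[0.6283283  0.1109514  0.39805735] 6.734228993424532
[[58, [0.4, 0.4, 67.1], 0.003]]
```

Request:
apply_moves(
  deltas=[
    [58,[0.4,0.4,35],0.003],
    [58,[0,0,25],0],
    [58,[0,0,8],0],
    [58,[0,0,0],0],
    [37,[0,0,0],0],
  ],
)

```text
t: 31.55
tool_pos: [0.6297, 0.1105, 0.3332]
orientation: [-3.137, -0.175, -0.003]
force: [0.1, -0.3, 0.0]
opening: 0.0518
```

Request:
apply_moves(
  deltas=[
    [37,[0,0,0],0],
    [37,[0,0,0],0],
    [37,[0,0,0],0],
    [37,[0,0,0],0],
  ],
)

```text
t: 32.05
tool_pos: [0.6297, 0.1103, 0.3326]
orientation: [-3.137, -0.174, -0.003]
force: [0.2, 0.2, 6.2]
opening: 0.0398
```

Request:
apply_moves(
  deltas=[
    [37,[0,0,-7],0],
    [37,[0,0,-7.5],0],
    [37,[0,0,0],0],
  ],
)

```text
t: 32.42
tool_pos: [0.6295, 0.1102, 0.3469]
orientation: [3.137, 0.174, 0.002]
force: [-0.0, 0.6, -1.0]
opening: 0.0396
```

```bash
python3 - <<'E'
from h import *
s=robot.read_state(); print(s["tool_pos"],s["force"],s["opening"])
p=np.array(s["tool_pos"])*1000; p[:2]-=55*np.array([np.cos(np.radians(RY)),np.sin(np.radians(RY))]); p[2]+=55
r,p,a=plan([*bn(32,0),400],BY+90,step=45,pos=p); show(r,37)
E
```

```text
[0.62952526 0.11023761 0.34693253] [-0.01629508  0.55174942 -1.00806317] 0.03955703834100955
[[37, [-6.0, -17.0, 0.0], -0.16], [37, [-4.0, -18.0, 0.0], -0.16], [37, [-1.0, -18.0, 0.0], -0.16], [37, [2.0, -18.0, 0.0], -0.16], [37, [5.0, -18.0, 0.0], -0.16]]
[[37, [8.0, -17.0, 0.0], -0.16], [37, [10.0, -15.0, 0.0], -0.16], [37, [13.0, -13.0, 0.0], -0.17], [37, [15.0, -11.0, 1.0], -0.16], [37, [16.0, -9.0, 0.0], -0.17]]
[[37, [17.8, -5.3, 0.9], -0.163]]
```

Request:
apply_moves(
  deltas=[
    [37,[-10,0,0],0],
    [37,[-20,0,0],0],
    [37,[-25,0,0],0],
    [37,[0,0,-25],0],
    [37,[0,0,-30],0],
  ],
)

```text
t: 33.05
tool_pos: [0.5733, 0.1041, 0.4003]
orientation: [3.137, 0.174, -0.005]
force: [0.4, 0.3, 0.1]
opening: 0.0397
```

Request:
apply_moves(
  deltas=[
    [37,[-6,-17,0],-0.16],
    [37,[-4,-18,0],-0.16],
    [37,[-1,-18,0],-0.16],
    [37,[2,-18,0],-0.16],
    [37,[5,-18,0],-0.16],
  ],
)

```text
t: 33.67
tool_pos: [0.5318, 0.1856, 0.4005]
orientation: [-2.818, -1.389, 0.001]
force: [-0.7, -1.3, -1.0]
opening: 0.0398
```

Request:
apply_moves(
  deltas=[
    [37,[8,-17,0],-0.16],
    [37,[10,-15,0],-0.16],
    [37,[13,-13,0],-0.17],
    [37,[15,-11,0],-0.16],
    [37,[16,-9,0],-0.17],
  ],
)

```text
t: 34.3
tool_pos: [0.4898, 0.2676, 0.4005]
orientation: [-2.03, -2.397, 0.001]
force: [0.4, -0.2, -0.3]
opening: 0.0395
```

Request:
apply_moves(
  deltas=[
    [37,[17.8,-5.3,0],-0.163],
    [37,[0,0,40],0],
    [37,[0,0,45],0],
    [37,[0,0,40],0],
    [37,[0,0,0],0],
  ],
)

```text
t: 34.92
tool_pos: [0.4804, 0.283, 0.2719]
orientation: [-1.833, -2.546, 0.011]
force: [-0.6, -1.1, -0.4]
opening: 0.0397
```

Request:
apply_moves(
  deltas=[
    [37,[0,0,0],0],
  ],
)

```text
t: 35.05
tool_pos: [0.4829, 0.2841, 0.2776]
orientation: [1.835, 2.549, 0.002]
force: [0.4, 0.1, -0.7]
opening: 0.0397
```

```bash
python3 - <<'E'
from h import *
s=robot.read_state(); print(s["tool_pos"],s["force"],s["opening"],psi_now(s)[0])
r,p,a=plan([*bn(32,0),229],BY+90,step=90); show(r,37)
E
```

```text
[0.48294603 0.28412714 0.27758982] [ 0.35822253  0.14793789 -0.66375418] 0.03965243330674105 108.50960243893438
[[37, [-0.3, -0.1, 48.6], 0.0]]
```

Request:
apply_moves(
  deltas=[
    [37,[0,0,28],0],
    [37,[0,0,20],0],
    [37,[0,0,0],0],
    [46,[0,0,0],0],
    [46,[0,0,0],0],
  ],
)

```text
t: 35.67
tool_pos: [0.4833, 0.2843, 0.2294]
orientation: [1.835, 2.549, 0.003]
force: [-0.6, 0.5, -0.1]
opening: 0.0456
```

Request:
apply_moves(
  deltas=[
    [46,[0,0,0],0],
    [46,[0,0,-25],0],
    [46,[0,0,-45],0],
    [46,[0,0,-50],0],
    [46,[0,0,-51],0],
  ],
)

```text
t: 36.3
tool_pos: [0.4824, 0.2839, 0.4009]
orientation: [1.835, 2.55, 0.0]
force: [1.1, 0.8, 1.2]
opening: 0.0461
```

Request:
apply_moves(
  deltas=[
    [58,[0,0,0],0],
    [58,[0,0,0],0],
  ],
)

```text
t: 36.55
tool_pos: [0.4826, 0.284, 0.3988]
orientation: [1.835, 2.55, 0.0]
force: [0.1, 0.3, -0.5]
opening: 0.0572
```

```bash
python3 - <<'E'
from h import *
s=robot.read_state(); print(s["t"],s["tool_pos"],s["force"],s["opening"])
r,p,a=plan([*rk(*FR[0]),400],RY,step=45); show(r,58)
sd=viewer.read_camera("side");cv2.imwrite("pics/a7.png",np.hstack([cv2.resize(sd[255:345,190:310],None,fx=3.2,fy=3.2,interpolation=2),cv2.resize(sd[205:295,165:285],None,fx=3.2,fy=3.2,interpolation=2)]))
E
```

```text
36.55 [0.48258315 0.28396967 0.39881591] [ 0.13489148  0.25026792 -0.50242389] 0.05716592405830615
[[58, [-12.0, 9.0, -0.0], 0.16], [58, [-10.0, 11.0, -0.0], 0.16], [58, [-8.0, 12.0, -0.0], 0.16], [58, [-6.0, 13.0, -0.0], 0.16], [58, [-4.0, 14.0, -0.0], 0.16]]
[[58, [-2.0, 15.0, -0.0], 0.16], [58, [0.0, 15.0, -0.0], 0.16], [58, [3.0, 14.0, -0.0], 0.16], [58, [5.0, 14.0, -0.0], 0.17], [58, [7.0, 13.0, -1.0], 0.16]]
[[58, [9.8, 11.0, -0.2], 0.17]]
```

View pics/a7.png

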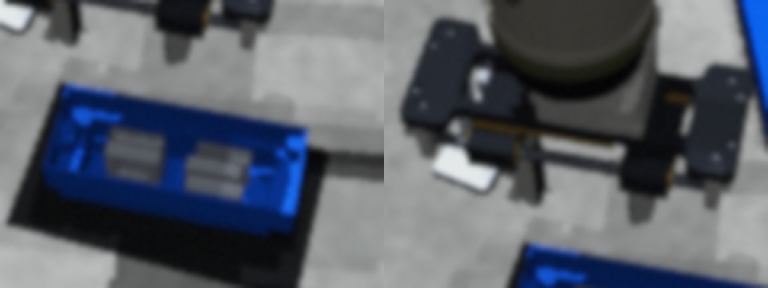

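Two groups of frames stand in the bin (135,155 and 220,165), five in all. Now the last one.

Request:
apply_moves(
  deltas=[
    [58,[-12,9,0],0.16],
    [58,[-10,11,0],0.16],
    [58,[-8,12,0],0.16],
    [58,[-6,13,0],0.16],
    [58,[-4,14,0],0.16],
  ],
)

```text
t: 37.22
tool_pos: [0.5434, 0.2429, 0.3965]
orientation: [-2.687, -1.626, 0.006]
force: [0.3, 0.0, -0.8]
opening: 0.058
```

Request:
apply_moves(
  deltas=[
    [58,[-2,15,0],0.16],
    [58,[0,15,0],0.16],
    [58,[3,14,0],0.16],
    [58,[5,14,0],0.17],
    [58,[7,13,0],0.16],
  ],
)

```text
t: 37.85
tool_pos: [0.6039, 0.2001, 0.3963]
orientation: [3.111, 0.436, -0.006]
force: [0.2, -0.5, -0.8]
opening: 0.0584
```

Request:
apply_moves(
  deltas=[
    [58,[9.8,11,0],0.17],
    [58,[0,0,0],0],
    [58,[0,0,0],0],
  ],
)

```text
t: 38.22
tool_pos: [0.6159, 0.1929, 0.3976]
orientation: [3.136, 0.185, -0.004]
force: [-0.6, 0.0, 0.9]
opening: 0.0578
```

```bash
python3 - <<'E'
from h import *
s=robot.read_state(); print(s["tool_pos"],psi_now(s)[0])
r,p,a=plan([*rk(*FR[0]),331],RY,step=90); show(r,58)
E
```

```text
[0.61592349 0.19289316 0.39760779] 6.737831950536861
[[58, [0.4, 0.3, 66.6], 0.003]]
```

Request:
apply_moves(
  deltas=[
    [58,[0.4,0.3,35],0.003],
    [58,[0,0,25],0],
    [58,[0,0,7.5],0],
    [58,[0,0,0],0],
    [37,[0,0,0],0],
  ],
)

```text
t: 38.85
tool_pos: [0.6172, 0.1927, 0.3332]
orientation: [-3.136, -0.175, -0.004]
force: [0.1, 0.4, 0.1]
opening: 0.0518
```

Request:
apply_moves(
  deltas=[
    [37,[0,0,0],0],
    [37,[0,0,0],0],
    [37,[0,0,0],0],
    [37,[0,0,0],0],
  ],
)

```text
t: 39.35
tool_pos: [0.6172, 0.1925, 0.3327]
orientation: [-3.136, -0.174, -0.003]
force: [-0.8, -0.5, 6.1]
opening: 0.0393
```

Request:
apply_moves(
  deltas=[
    [37,[0,0,-7],0],
    [37,[0,0,-7.5],0],
    [37,[0,0,0],0],
  ],
)

```text
t: 39.72
tool_pos: [0.6171, 0.1925, 0.347]
orientation: [-3.137, -0.174, -0.002]
force: [0.3, 0.1, -0.5]
opening: 0.0396
```

```bash
python3 - <<'E'
from h import *
s=robot.read_state(); print(s["tool_pos"],s["force"],s["opening"])
p=np.array(s["tool_pos"])*1000; p[:2]-=55*np.array([np.cos(np.radians(RY)),np.sin(np.radians(RY))]); p[2]+=55
r,p,a=plan([*bn(32,15),400],BY+90,step=45,pos=p); show(r,37)
E
```

```text
[0.61708382 0.19249365 0.34699988] [ 0.29059463  0.12049581 -0.47617607] 0.039591720685027774
[[37, [-6.0, -11.0, 0.0], -0.16], [37, [-5.0, -12.0, 0.0], -0.16], [37, [-3.0, -12.0, 0.0], -0.16], [37, [-1.0, -13.0, 0.0], -0.16], [37, [1.0, -13.0, 0.0], -0.16]]
[[37, [3.0, -12.0, 0.0], -0.16], [37, [5.0, -12.0, 0.0], -0.16], [37, [7.0, -10.0, 0.0], -0.17], [37, [9.0, -9.0, 1.0], -0.16], [37, [10.0, -8.0, 0.0], -0.17]]
[[37, [12.0, -5.1, 1.0], -0.163]]
```

Request:
apply_moves(
  deltas=[
    [37,[-10,0,0],0],
    [37,[-20,0,0],0],
    [37,[-25,0,0],0],
    [37,[0,0,-25],0],
    [37,[0,0,-30],0],
  ],
)

```text
t: 40.35
tool_pos: [0.5609, 0.1862, 0.4003]
orientation: [3.136, 0.174, -0.004]
force: [-0.5, -0.1, 0.5]
opening: 0.0395
```

Request:
apply_moves(
  deltas=[
    [37,[-6,-11,0],-0.16],
    [37,[-5,-12,0],-0.16],
    [37,[-3,-12,0],-0.16],
    [37,[-1,-13,0],-0.16],
    [37,[1,-13,0],-0.16],
  ],
)

```text
t: 40.98
tool_pos: [0.5221, 0.2371, 0.4005]
orientation: [-2.818, -1.389, 0.001]
force: [0.4, 0.3, -0.7]
opening: 0.0396
```

Request:
apply_moves(
  deltas=[
    [37,[3,-12,0],-0.16],
    [37,[5,-12,0],-0.16],
    [37,[7,-10,0],-0.17],
    [37,[9,-9,0],-0.16],
    [37,[10,-8,0],-0.17],
  ],
)

```text
t: 41.6
tool_pos: [0.484, 0.2873, 0.4005]
orientation: [-2.03, -2.397, 0.001]
force: [0.1, 0.9, 0.1]
opening: 0.0396
```

Request:
apply_moves(
  deltas=[
    [37,[12,-5,0],-0.163],
    [37,[0,0,40],0],
    [37,[0,0,45],0],
    [37,[0,0,40],0],
    [37,[0,0,0],0],
  ],
)

```text
t: 42.22
tool_pos: [0.4758, 0.2972, 0.2719]
orientation: [-1.833, -2.547, 0.011]
force: [-0.0, 0.6, -0.1]
opening: 0.0394
```

Request:
apply_moves(
  deltas=[
    [37,[0,0,0],0],
  ],
)

```text
t: 42.35
tool_pos: [0.4783, 0.2984, 0.2776]
orientation: [1.835, 2.549, 0.002]
force: [-0.4, -0.7, 1.1]
opening: 0.0395
```

```bash
python3 - <<'E'
from h import *
s=robot.read_state(); print(s["tool_pos"],s["force"],s["opening"],psi_now(s)[0])
r,p,a=plan([*bn(32,15),229],BY+90,step=90); show(r,37)
E
```

```text
[0.4783148  0.2984141  0.27759931] [-0.39110996 -0.70119744  1.10149482] 0.0395012377842222 108.50909062727925
[[37, [-0.3, -0.2, 48.6], 0.0]]
```

Request:
apply_moves(
  deltas=[
    [37,[0,0,28],0],
    [37,[0,0,20],0],
    [37,[0,0,0],0],
    [46,[0,0,0],0],
    [46,[0,0,0],0],
  ],
)

```text
t: 42.98
tool_pos: [0.4787, 0.2986, 0.2294]
orientation: [1.835, 2.549, 0.003]
force: [-0.4, 0.4, 0.5]
opening: 0.0457
```

Request:
apply_moves(
  deltas=[
    [46,[0,0,0],0],
    [46,[0,0,-25],0],
    [46,[0,0,-45],0],
    [46,[0,0,-50],0],
    [46,[0,0,-51],0],
  ],
)

```text
t: 43.6
tool_pos: [0.4778, 0.2982, 0.4008]
orientation: [1.835, 2.55, 0.0]
force: [1.3, 0.5, 0.0]
opening: 0.0459
```

Request:
apply_moves(
  deltas=[
    [90,[0,0,0],0],
    [90,[0,0,0],0],
  ],
)

```text
t: 43.85
tool_pos: [0.478, 0.2982, 0.3988]
orientation: [1.835, 2.55, 0.0]
force: [0.0, -0.2, -0.3]
opening: 0.0613
```

```bash
python3 - <<'E'
from h import *
s=robot.read_state(); print(s["t"],s["tool_pos"],s["force"],s["opening"])
sd=viewer.read_camera("side");tp=viewer.read_camera("top")
cv2.imwrite("pics/top8.png",tp);cv2.imwrite("pics/side8.png",sd)
for n,im in(("top",tp),("side",sd)):
  for c,a,w in binpose(n,im,.064): print(n,c.round(1),round(a,1),np.round(w,1))
cv2.imwrite("pics/a8.png",np.hstack([cv2.resize(sd[130:345,190:390],None,fx=1.95,fy=1.95,interpolation=2),cv2.resize(tp[190:290,220:400],None,fx=2.2,fy=4.193,interpolation=2)]))
E
```

```text
43.85 [0.47796634 0.29823055 0.39884287] [ 0.00539944 -0.16476801 -0.34006283] 0.06128276535849707
top [ 438.9 -302.1] 39.8 [ 66.3 180.2]
top [453.  273.6] 18.2 [ 69.2 183.1]
top [479.2 -15.5] -51.6 [ 64.9 176.7]
side [453.7 272.3] 18.5 [ 82.5 186.1]
side [450.   22.4] -51.9 [ 70.  163.3]
```

View pics/a8.png

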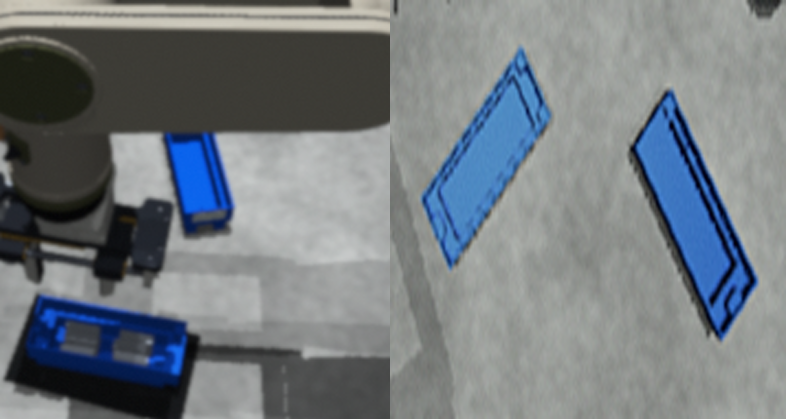

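All six frames sit in the bin. The middle bin's card is at its lower end (210,215 in the left half), and the right bin's middle shoulder is at its lower end (735,295 in the right half). I'll take the middle bin as the stacked one.

```bash
python3 - <<'E'
from h import *
r,p,a=plan([479.2,-15.5,400],128.4,step=45); show(r,93); print(p,a)
E
```

```text
[[93, [-43.0, -14.0, -0.0], -0.05], [93, [-42.0, -16.0, -0.0], -0.05], [93, [-41.0, -18.0, -1.0], -0.05], [93, [-40.0, -20.0, -0.0], -0.05], [93, [-39.0, -22.0, -1.0], -0.05]]
[[93, [-37.0, -24.0, -0.0], -0.05], [93, [-36.3, -26.6, -0.9], -0.047]]
[479.15383271 -15.50472324 400.02390758] 128.38715564101008
```

Request:
apply_moves(
  deltas=[
    [93,[-43,-14,0],-0.05],
    [93,[-42,-16,0],-0.05],
    [93,[-41,-18,-1],-0.05],
    [93,[-40,-20,0],-0.05],
    [93,[-39,-22,-1],-0.05],
  ],
)

```text
t: 44.58
tool_pos: [0.4795, 0.0724, 0.3991]
orientation: [-1.499, -2.758, 0.003]
force: [1.0, 0.8, -0.8]
opening: 0.0932
```

Request:
apply_moves(
  deltas=[
    [93,[-37,-24,0],-0.05],
    [93,[-36.3,-26.6,0],-0.047],
    [93,[0,0,45],0],
    [93,[0,0,45],0],
    [93,[0,0,30],0],
  ],
)

```text
t: 45.2
tool_pos: [0.478, -0.0153, 0.2769]
orientation: [-1.366, -2.823, 0.003]
force: [0.4, -0.3, 0.5]
opening: 0.0931
```

Request:
apply_moves(
  deltas=[
    [93,[0,0,0],0],
    [93,[0,0,0],0],
  ],
)

```text
t: 45.45
tool_pos: [0.4798, -0.0153, 0.2816]
orientation: [-1.368, -2.828, 0.0]
force: [0.8, -0.7, -0.3]
opening: 0.0931
```

```bash
python3 - <<'E'
from h import *
s=robot.read_state(); print(s["tool_pos"],s["force"],s["opening"],psi_now(s)[0])
r,p,a=plan([479.2,-15.5,221],128.4,step=90); show(r,93)
tp=viewer.read_camera("top");sd=viewer.read_camera("side")
for n,im in(("top",tp),("side",sd)):
  for c,a,w in binpose(n,im,.067): print(n,c.round(1),round(a,1),np.round(w,1))
E
```

```text
[ 0.47976239 -0.01525794  0.28160369] [ 0.82071715 -0.68184763 -0.27146341] 0.09308035797744234 128.39219857861863
[[93, [0.2, -0.6, 60.6], -0.0]]
top [ 439.1 -301.3] 39.6 [ 66.  179.9]
top [452.4 274. ] 18.4 [ 70.1 182.6]
side [452.8 273.6] 18.4 [ 81.  185.3]
side [474.5 -10.6] -51.6 [ 71.8 206.1]
side [ 435.6 -298.6] 41.0 [110.4 185.3]
```

Request:
apply_moves(
  deltas=[
    [93,[0,-0.5,35],0],
    [93,[0,0,26],0],
    [93,[0,0,0],0],
    [93,[0,0,0],0],
    [62,[0,0,0],0],
  ],
  grip_force=40,
)

```text
t: 46.18
tool_pos: [0.4801, -0.0157, 0.2219]
orientation: [1.366, 2.826, 0.001]
force: [-0.4, -0.2, -0.0]
opening: 0.0867
```

Request:
apply_moves(
  deltas=[
    [62,[0,0,0],0],
    [62,[0,0,0],0],
    [62,[0,0,0],0],
    [62,[0,0,0],0],
    [62,[0,0,0],0],
  ],
)

```text
t: 46.8
tool_pos: [0.4794, -0.0156, 0.2205]
orientation: [1.367, 2.828, 0.0]
force: [-0.6, 0.9, 5.4]
opening: 0.0657
```

Request:
apply_moves(
  deltas=[
    [62,[0,0,-10],0],
    [62,[0,0,-20],0],
    [62,[0,0,-25],0],
    [62,[0,0,-45],0],
    [62,[0,0,-45],0],
  ],
)

```text
t: 47.42
tool_pos: [0.4787, -0.0155, 0.366]
orientation: [-1.367, -2.827, 0.001]
force: [1.2, -0.4, -1.9]
opening: 0.0657
```

Request:
apply_moves(
  deltas=[
    [62,[0,0,0],0],
    [62,[0,0,0],0],
  ],
)

```text
t: 47.68
tool_pos: [0.4788, -0.0156, 0.3642]
orientation: [-1.367, -2.827, 0.001]
force: [0.4, -0.3, -2.9]
opening: 0.0654
```

```bash
python3 - <<'E'
from h import *
s=robot.read_state(); print(s["tool_pos"],s["force"],s["wrist_torque"],s["opening"],psi_now(s)[0])
r,p,a=plan([452.6,273.8,400],198.4,step=40); show(r,62); print(p,a)
E
```

```text
[ 0.47883422 -0.01555003  0.36423767] [ 0.42528122 -0.32579017 -2.94802291] [-0.01488011 -0.12784938 -0.00746205] 0.06540199614745132 128.38621569262887
[[62, [30.0, 20.0, -4.0], -0.15], [62, [27.0, 24.0, -5.0], -0.15], [62, [23.0, 28.0, -4.0], -0.15], [62, [19.0, 31.0, -5.0], -0.15], [62, [14.0, 34.0, -4.0], -0.16]]
[[62, [8.0, 35.0, -5.0], -0.15], [62, [3.0, 36.0, -4.0], -0.16], [62, [-2.7, 36.9, -4.8], -0.152]]
[452.59287613 273.8287256  400.0376747 ] 198.4016582576155
```

Request:
apply_moves(
  deltas=[
    [62,[0,0,-36],0],
    [62,[30,20,0],-0.15],
    [62,[27,24,0],-0.15],
    [62,[23,28,0],-0.15],
    [62,[19,31,0],-0.15],
  ],
)

```text
t: 48.3
tool_pos: [0.4653, 0.1296, 0.3985]
orientation: [-0.463, -3.103, 0.002]
force: [0.7, -0.2, -2.4]
opening: 0.066
```

Request:
apply_moves(
  deltas=[
    [62,[14,34,0],-0.16],
    [62,[8,35,0],-0.15],
    [62,[3,36,0],-0.16],
    [62,[-2.7,37,0],-0.152],
    [62,[0,0,0],0],
  ],
)

```text
t: 48.92
tool_pos: [0.4519, 0.2756, 0.3983]
orientation: [0.508, -3.096, 0.001]
force: [-0.8, -0.2, -2.0]
opening: 0.0659
```

Request:
apply_moves(
  deltas=[
    [62,[0,0,40],0],
    [62,[0,0,30],0],
    [62,[0,0,0],0],
    [62,[0,0,0],0],
  ],
)

```text
t: 49.42
tool_pos: [0.4531, 0.2735, 0.3315]
orientation: [0.501, -3.101, 0.0]
force: [-0.6, 0.0, -1.9]
opening: 0.0655
```

```bash
python3 - <<'E'
from h import *
s=robot.read_state(); print(s["t"],s["tool_pos"],s["force"],s["opening"],psi_now(s)[0])
r,p,a=plan([452.6,273.8,305],198.4,step=90); show(r,62)
tp=viewer.read_camera("top");sd=viewer.read_camera("side")
cv2.imwrite("pics/a9.png",np.hstack([cv2.resize(sd[220:350,170:320],None,fx=2.6,fy=2.6,interpolation=2),cv2.resize(tp[180:310,110:260],None,fx=2.6,fy=2.6,interpolation=2)]))
E
```

```text
49.425 [0.45313741 0.27349582 0.33149036] [-0.63293571  0.04050501 -1.93022266] 0.0655413958073199 -161.6607950546513
[[62, [0.4, 0.5, 26.5], -0.001]]
```

View pics/a9.png

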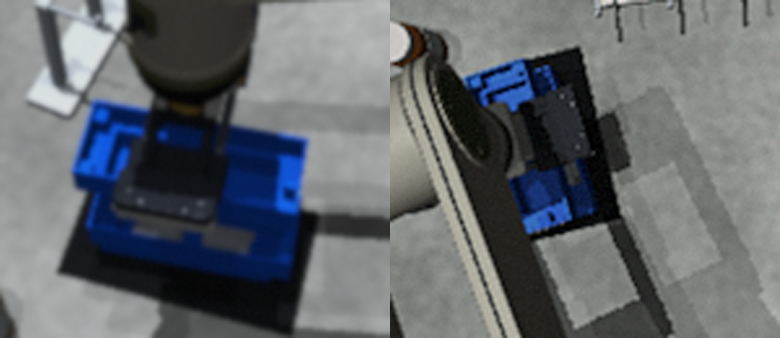

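The held bin hangs over the loaded one with its single-shoulder end at (285,180), opposite to bin_a's. I'll check its position along the length numerically before lowering.

```bash
python3 - <<'E'
from h import *
s=robot.read_state(); z=s["tool_pos"][2]-.2205+.064
tp=viewer.read_camera("top");sd=viewer.read_camera("side")
u=np.array([np.cos(np.radians(18.4)),np.sin(np.radians(18.4))]);v=np.array([-u[1],u[0]])
tcp=s["tool_pos"][:2]*1000
for n,im,box in(("top",tp,(130,185,230,285)),("side",sd,(190,245,300,340))):
    m=blue(im); m=cv2.morphologyEx(m,cv2.MORPH_OPEN,np.ones((2,2)))
    ys,xs=np.nonzero(m); k=(xs>box[0])&(xs<box[2])&(ys>box[1])&(ys<box[3])
    P=plane(n,np.c_[xs,ys][k],z)[:,:2]*1000-tcp
    a=P@u;b=P@v
    for lo,hi in((-45,-25),(-25,-10),(-10,10),(10,25),(25,45)):
        q=a[(b>lo)&(b<hi)]; print(n,"v",lo,hi,len(q),"u range",q.min().round(1),q.max().round(1)) if len(q)>10 else 0
    for lo,hi in((-80,-50),(-50,50),(50,80)):
        q=b[(a>lo)&(a<hi)]; print(n,"u",lo,hi,"v range",q.min().round(1),q.max().round(1)) if len(q)>10 else 0
E
```

```text
top v -45 -25 150 u range -94.6 86.4
top v -25 -10 188 u range -92.0 83.8
top v -10 10 215 u range -93.7 79.4
top v 10 25 72 u range -92.8 85.6
top u -80 -50 v range -60.5 15.0
top u -50 50 v range -61.0 17.4
top u 50 80 v range -61.8 30.8
side v -45 -25 82 u range -91.5 86.2
side v -25 -10 386 u range -92.5 85.7
side v -10 10 479 u range -92.8 86.0
side v 10 25 335 u range -94.7 85.8
side v 25 45 446 u range -96.3 86.0
side u -80 -50 v range -28.7 91.2
side u -50 50 v range -29.4 91.6
side u 50 80 v range -29.7 87.2
```

Both cameras put the held bin about 3.5 mm off along −u from the gripper. I'll check bin_a's ends with the same method so any bias cancels.

```bash
python3 - <<'E'
from h import *
u=np.array([np.cos(np.radians(18.4)),np.sin(np.radians(18.4))]);v=np.array([-u[1],u[0]])
for n,f in(("top","top0"),("top","top8"),("side","side0"),("side","side8")):
    im=cv2.imread(f"pics/{f}.png"); m=cv2.morphologyEx(blue(im),cv2.MORPH_OPEN,np.ones((2,2)))
    ys,xs=np.nonzero(m); P=plane(n,np.c_[xs,ys],.067)[:,:2]*1000-[452.6,273.8]
    P=P[np.linalg.norm(P,axis=1)<125]; a=P@u;b=P@v
    print(f,[(a[(b>l)&(b<h)].min().round(1),a[(b>l)&(b<h)].max().round(1)) for l,h in((-30,-10),(-10,10),(10,30))],"v",[(b[(a>l)&(a<h)].min().round(1),b[(a>l)&(a<h)].max().round(1)) for l,h in((-80,-50),(-50,50),(50,80))])
E
```

```text
top0 [(np.float64(-95.6), np.float64(85.9)), (np.float64(-95.5), np.float64(86.0)), (np.float64(-95.5), np.float64(86.0))] v [(np.float64(-38.5), np.float64(30.6)), (np.float64(-38.6), np.float64(31.0)), (np.float64(-38.2), np.float64(30.7))]
top8 [(np.float64(-95.6), np.float64(85.9)), (np.float64(-95.5), np.float64(86.0)), (np.float64(-96.5), np.float64(78.1))] v [(np.float64(-37.4), np.float64(29.9)), (np.float64(-39.1), np.float64(18.8)), (np.float64(-38.9), np.float64(18.1))]
side0 [(np.float64(-96.4), np.float64(86.8)), (np.float64(-97.8), np.float64(86.7)), (np.float64(-97.7), np.float64(86.9))] v [(np.float64(-31.4), np.float64(41.5)), (np.float64(-31.5), np.float64(43.5)), (np.float64(-31.2), np.float64(42.7))]
side8 [(np.float64(-96.4), np.float64(87.1)), (np.float64(-97.8), np.float64(86.7)), (np.float64(-98.1), np.float64(85.0))] v [(np.float64(-30.1), np.float64(50.3)), (np.float64(-31.3), np.float64(50.6)), (np.float64(-31.2), np.float64(50.8))]
```

The 2×2 opening kernel had shifted the masks by about 1 px in both measurements. With that removed, bin_a sits 0.9 mm toward −u of my estimate and the held bin 0.2 mm off the gripper, which is well within the play. Lowering.

Request:
apply_moves(
  deltas=[
    [62,[1,0.5,15],0],
    [62,[0,0,15],0],
    [62,[0,0,8],0],
    [62,[0,0,0],0],
    [62,[0,0,0],0],
  ],
)

```text
t: 50.25
tool_pos: [0.452, 0.2741, 0.2933]
orientation: [-0.502, 3.101, 0.0]
force: [0.1, -0.2, -2.0]
opening: 0.0656
```

Request:
apply_moves(
  deltas=[
    [62,[0,0,4],0],
    [62,[0,0,4],0],
    [62,[0,0,3],0],
    [62,[0,0,0],0],
    [62,[0,0,0],0],
  ],
)

```text
t: 50.88
tool_pos: [0.4519, 0.2741, 0.2821]
orientation: [-0.502, 3.101, 0.0]
force: [0.3, 0.2, -2.1]
opening: 0.0659
```

The bottom is now 5 mm inside the collar with no contact force. A few more millimetres to seat it.

Request:
apply_moves(
  deltas=[
    [62,[0,0,2],0],
    [62,[0,0,1.5],0],
    [62,[0,0,0],0],
    [62,[0,0,0],0],
  ],
)

```text
t: 51.38
tool_pos: [0.4519, 0.2741, 0.2795]
orientation: [-0.502, 3.101, 0.0]
force: [-4.1, -1.3, 6.2]
opening: 0.0662
```

Contact came at TCP z 0.2795, exactly the stacked height. Releasing and withdrawing.

Request:
apply_moves(
  deltas=[
    [93,[0,0,0],0],
    [93,[0,0,0],0],
    [93,[0,0,0],0],
    [93,[0,0,0],0],
    [93,[0,0,0],0],
  ],
)

```text
t: 52.0
tool_pos: [0.4518, 0.2741, 0.2785]
orientation: [-0.502, 3.101, 0.0]
force: [-0.4, -0.3, 0.7]
opening: 0.093
```

Request:
apply_moves(
  deltas=[
    [93,[0,0,-20],0],
    [93,[0,0,-45],0],
    [93,[0,0,-55],0],
    [93,[0,0,0],0],
    [93,[0,0,0],0],
  ],
)

```text
t: 52.62
tool_pos: [0.4518, 0.274, 0.3983]
orientation: [-0.502, 3.101, 0.0]
force: [-0.6, -0.0, -0.8]
opening: 0.0931
```

```bash
sed -i 's/if abs((ctr-o)@d)>20/if abs((ctr-o)@d)>20 and ext>w\/2/' h.py; python3 - <<'E'
from h import *
s=robot.read_state(); print(s["t"],s["tool_pos"],s["force"],s["opening"],psi_now(s)[0])
tp=viewer.read_camera("top");sd=viewer.read_camera("side")
for n,im in(("top",tp),("side",sd)):
  for c,a,w in binpose(n,im,.064): print(n,c.round(1),round(a,1),np.round(w,1))
  for c,r in bins(n,im,.064): print("  raw",np.round(r[0],1))
r,p,a=plan([439,-302,400],39.7+0,step=45); show(r,93); print(p,a)
E
```

```text
52.625 [0.45177088 0.27404084 0.39833254] [-0.58896593 -0.0347714  -0.81715385] 0.0931109093524538 -161.59437480697719
top [400.2 264.4] -71.7 [72.  85.5]
top [ 438.9 -302.2] 39.6 [ 66.3 180.3]
  raw [397.3 263.4]
  raw [ 438.9 -302. ]
side [470.9 252.2] 17.9 [107.1 195.5]
  raw [457.2 269.3]
[[93, [11.0, -32.0, -0.0], 0.16], [93, [6.0, -33.0, -0.0], 0.16], [93, [1.0, -34.0, -0.0], 0.16], [93, [-5.0, -34.0, -0.0], 0.16], [93, [-10.0, -32.0, -0.0], 0.16]]
[[93, [-15.0, -30.0, -0.0], 0.16], [93, [-20.0, -28.0, -0.0], 0.16], [93, [-24.0, -24.0, -0.0], 0.16], [93, [-27.0, -20.0, -0.0], 0.17], [93, [-30.0, -15.0, -0.0], 0.16]]
[[93, [-32.0, -10.0, -0.0], 0.17], [93, [-34.0, -5.0, -1.0], 0.16], [93, [-34.0, 1.0, -0.0], 0.17], [93, [-33.0, 6.0, -1.0], 0.16], [93, [-32.0, 12.0, -0.0], 0.17]]
[[93, [-30.0, 17.0, -1.0], 0.16], [93, [-26.0, 21.3, -0.2], 0.17]]
[ 439.02029572 -302.02956052  399.97020792] -320.30898156314083
```

Request:
apply_moves(
  deltas=[
    [93,[11,-32,0],0.16],
    [93,[6,-33,0],0.16],
    [93,[1,-34,0],0.16],
    [93,[-5,-34,0],0.16],
    [93,[-10,-32,0],0.16],
  ],
)

```text
t: 53.35
tool_pos: [0.4484, 0.1037, 0.3967]
orientation: [-0.752, -3.047, 0.002]
force: [-0.0, -0.2, 0.6]
opening: 0.0925
```

Request:
apply_moves(
  deltas=[
    [93,[-15,-30,0],0.16],
    [93,[-20,-28,0],0.16],
    [93,[-24,-24,0],0.16],
    [93,[-27,-20,0],0.17],
    [93,[-30,-15,0],0.16],
  ],
)

```text
t: 53.98
tool_pos: [0.4452, -0.0652, 0.3968]
orientation: [-1.892, -2.504, 0.002]
force: [0.3, 0.5, -0.3]
opening: 0.0926
```

Request:
apply_moves(
  deltas=[
    [93,[-32,-10,0],0.17],
    [93,[-34,-5,-1],0.16],
    [93,[-34,1,0],0.17],
    [93,[-33,6,-1],0.16],
    [93,[-32,12,0],0.17],
  ],
)

```text
t: 54.6
tool_pos: [0.4408, -0.2347, 0.3987]
orientation: [-2.742, -1.529, 0.002]
force: [-0.4, 0.0, 0.2]
opening: 0.0931
```

Request:
apply_moves(
  deltas=[
    [93,[-30,17,0],0.16],
    [93,[-26,21.3,0],0.17],
    [93,[0,0,45],0],
    [93,[0,0,0],0],
    [93,[0,0,0],0],
  ],
)

```text
t: 55.22
tool_pos: [0.4394, -0.3015, 0.3556]
orientation: [-2.953, -1.067, 0.001]
force: [0.3, -0.5, 0.5]
opening: 0.0929
```

```bash
python3 - <<'E'
from h import *
s=robot.read_state(); print(s["t"],s["tool_pos"],s["opening"],psi_now(s)[0],s["q"].round(2))
r,p,a=plan([438.9,-302.1,221],39.6,step=140); show(r,93)
tp=viewer.read_camera("top");sd=viewer.read_camera("side")
for n,im in(("top",tp),("side",sd)):
  for c,a,w in binpose(n,im,.064): print(n,c.round(1),round(a,1),np.round(w,1))
cv2.imwrite("pics/top10.png",tp);cv2.imwrite("pics/side10.png",sd)
# stack: ends of the upper rim at z=.123 (top) along the bin axis
for n,im in(("top",tp),("side",sd)):
  for c,r in bins(n,im,.123):
    print(n,"raw z=.123",np.round(r[0],1),np.round(r[1],1),round(r[2],1))
E
```

```text
55.225 [ 0.43943193 -0.30146763  0.35560255] 0.092882091800393 39.730974997424426 [-0.7  -0.02  1.74  0.    1.43  0.18]
[[93, [-0.8, 0.1, 134.6], 0.002]]
top [ 467.7 -280.2] 41.3 [ 66.7 109.4]
top [457.  292.8] 18.3 [ 86.5 191.9]
side [471.4 251. ] 18.2 [104.1 195.2]
side [ 436.3 -301. ] 39.1 [ 99.2 187.6]
top raw z=.123 [ 467.5 -266.4] [103.8  63.3] 41.3
top raw z=.123 [455.3 265.8] [182.1  82.1] 18.3
side raw z=.123 [443.9 289.6] [182.3  97.3] 18.2
side raw z=.123 [ 416.4 -226.5] [175.2  92.7] 39.1
```

The side and top rims agree that the stack is at about (452,274), heading 18.3°. Now gripping the second bin.

Request:
apply_moves(
  deltas=[
    [93,[-0.8,0,45],0],
    [93,[0,0,45],0],
    [93,[0,0,30],0],
    [93,[0,0,14.5],0],
    [93,[0,0,0],0],
  ],
)

```text
t: 55.95
tool_pos: [0.439, -0.3023, 0.2213]
orientation: [-2.955, -1.067, 0.0]
force: [-0.5, -0.7, 0.2]
opening: 0.0929
```

Request:
apply_moves(
  deltas=[
    [93,[0,0,0],0],
    [62,[0,0,0],0],
    [62,[0,0,0],0],
    [62,[0,0,0],0],
    [62,[0,0,0],0],
  ],
)

```text
t: 56.58
tool_pos: [0.439, -0.3025, 0.2215]
orientation: [2.954, 1.066, 0.001]
force: [0.4, 0.3, 2.2]
opening: 0.0657
```

Request:
apply_moves(
  deltas=[
    [62,[0,0,0],0],
    [62,[0,0,0],0],
  ],
)

```text
t: 56.82
tool_pos: [0.439, -0.3025, 0.2215]
orientation: [2.954, 1.066, 0.001]
force: [0.5, -0.6, 4.6]
opening: 0.0657
```

Request:
apply_moves(
  deltas=[
    [62,[0,0,-10],0],
    [62,[0,0,-20],0],
    [62,[0,0,-35],0],
    [62,[0,0,-45],0],
    [62,[0,0,-45],0],
  ],
)

```text
t: 57.45
tool_pos: [0.4384, -0.3019, 0.3771]
orientation: [-2.954, -1.066, 0.001]
force: [-0.3, -0.7, -1.4]
opening: 0.0661
```

Request:
apply_moves(
  deltas=[
    [62,[0,0,-30],0],
    [62,[0,0,0],0],
    [62,[0,0,0],0],
  ],
)

```text
t: 57.82
tool_pos: [0.4385, -0.302, 0.4044]
orientation: [-2.953, -1.066, 0.002]
force: [-0.2, -0.1, -2.2]
opening: 0.0659
```

```bash
python3 - <<'E'
from h import *
s=robot.read_state(); print(s["t"],s["tool_pos"],s["force"],s["opening"],psi_now(s)[0])
r,p,a=plan([451.9,274,405],18.3,step=42); show(r,62); print(p,a)
E
```

```text
57.825 [ 0.43850021 -0.30203866  0.40439496] [-0.19551704 -0.09112862 -2.21818411] 0.06590574233796939 39.6939500227185
[[62, [27.0, -31.0, -0.0], 0.03], [62, [26.0, -32.0, -0.0], 0.03], [62, [25.0, -33.0, -0.0], 0.03], [62, [24.0, -33.0, -0.0], 0.03], [62, [23.0, -34.0, -0.0], 0.03]]
[[62, [22.0, -35.0, -0.0], 0.02], [62, [21.0, -35.0, -0.0], 0.03], [62, [20.0, -36.0, -0.0], 0.02], [62, [20.0, -36.0, -0.0], 0.03], [62, [19.0, -37.0, -0.0], 0.02]]
[[62, [18.0, -37.0, -0.0], 0.03], [62, [17.0, -38.0, -0.0], 0.02], [62, [16.0, -38.0, -0.0], 0.03], [62, [14.3, -37.9, -0.6], 0.023]]
[451.86720788 274.01956755 404.99495613] 18.322624264338778
```

Request:
apply_moves(
  deltas=[
    [62,[27,-31,0],0.03],
    [62,[26,-32,0],0.03],
    [62,[25,-33,0],0.03],
    [62,[24,-33,0],0.03],
    [62,[23,-34,0],0.03],
  ],
)

```text
t: 58.45
tool_pos: [0.4425, -0.0954, 0.4035]
orientation: [-3.025, -0.84, 0.005]
force: [1.4, 0.9, -1.2]
opening: 0.0654
```

Request:
apply_moves(
  deltas=[
    [62,[22,-35,0],0.02],
    [62,[21,-35,0],0.03],
    [62,[20,-36,0],0.02],
    [62,[20,-36,0],0.03],
    [62,[19,-37,0],0.02],
  ],
)

```text
t: 59.08
tool_pos: [0.4473, 0.1105, 0.4035]
orientation: [-3.072, -0.658, 0.006]
force: [1.0, 0.4, -1.1]
opening: 0.0659
```

Request:
apply_moves(
  deltas=[
    [62,[18,-37,0],0.03],
    [62,[17,-38,0],0.02],
    [62,[16,-38,0],0.03],
    [62,[14.3,-38,0],0.023],
    [62,[0,0,0],0],
  ],
)

```text
t: 59.7
tool_pos: [0.4512, 0.2758, 0.4032]
orientation: [3.1, 0.505, -0.007]
force: [-0.0, -0.6, -1.6]
opening: 0.0657
```

Request:
apply_moves(
  deltas=[
    [62,[0,0,0],0],
  ],
)

```text
t: 59.82
tool_pos: [0.4518, 0.2735, 0.404]
orientation: [3.1, 0.501, -0.005]
force: [0.1, -0.4, -1.9]
opening: 0.0658
```

```bash
python3 - <<'E'
from h import *
s=robot.read_state(); print(s["t"],s["tool_pos"],s["force"],s["opening"],psi_now(s)[0],s["q"].round(2))
r,p,a=plan([451.9,274,355],18.3,step=90); show(r,62)
z=s["tool_pos"][2]-.2215+.064; tcp=np.array(s["tool_pos"][:2])*1000
u=np.array([np.cos(np.radians(18.3)),np.sin(np.radians(18.3))]);v=np.array([-u[1],u[0]])
tp=viewer.read_camera("top");sd=viewer.read_camera("side")
for n,im in(("top",tp),("side",sd)):
    ys,xs=np.nonzero(cv2.morphologyEx(blue(im),cv2.MORPH_OPEN,np.ones((3,3)))); P=plane(n,np.c_[xs,ys],z)[:,:2]*1000-tcp
    P=P[np.linalg.norm(P,axis=1)<125]; a=P@u;b=P@v
    for l,h in((-45,-25),(-25,-10),(-10,10),(10,25),(25,45)):
        q=a[(b>l)&(b<h)]
        if len(q)>10: print(n,l,h,len(q),q.min().round(1),q.max().round(1))
cv2.imwrite("pics/a10.png",np.hstack([cv2.resize(sd[210:350,160:320],None,fx=2.45,fy=2.45,interpolation=2),cv2.resize(tp[170:310,100:260],None,fx=2.45,fy=2.45,interpolation=2)]))
E
```

```text
59.825 [0.45175277 0.27349676 0.40401797] [ 0.12449579 -0.36413216 -1.87798812] 0.06577860497812213 18.36935502605592 [ 0.45 -0.06  1.69 -0.    1.52  1.7 ]
[[62, [0.3, -0.4, 49.0], 0.001]]
top -45 -25 127 -92.4 84.7
top -25 -10 210 -92.4 86.3
top -10 10 303 -92.4 81.3
top 10 25 111 -90.0 85.5
top 25 45 17 72.2 87.1
side -45 -25 158 -92.5 84.7
side -25 -10 369 -93.2 84.8
side -10 10 464 -93.1 86.3
side 10 25 351 -92.5 86.4
side 25 45 469 -92.8 87.1
```

View pics/a10.png

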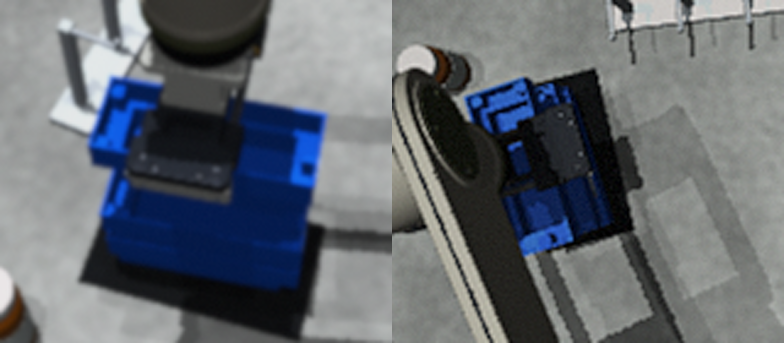

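The held bin's middle shoulder is at the right end (305,165), the same way round as the bin below. The mask extents put it about 2.5 mm toward −u from the gripper, so I compensate before inserting.

Request:
apply_moves(
  deltas=[
    [62,[2.7,-0.4,25],0],
    [62,[0,0,22],0],
    [62,[0,0,8],0],
    [62,[0,0,0],0],
    [62,[0,0,0],0],
  ],
)

```text
t: 60.55
tool_pos: [0.455, 0.2749, 0.3522]
orientation: [-3.101, -0.5, -0.003]
force: [-0.0, 0.5, -0.4]
opening: 0.0654
```

Request:
apply_moves(
  deltas=[
    [62,[0,0,4],0],
    [62,[0,0,4],0],
    [62,[0,0,4],0],
    [62,[0,0,0],0],
    [62,[0,0,0],0],
  ],
)

```text
t: 61.18
tool_pos: [0.4546, 0.2751, 0.339]
orientation: [3.101, 0.5, -0.0]
force: [-0.9, 0.2, -0.5]
opening: 0.0654
```

Request:
apply_moves(
  deltas=[
    [62,[0,0,4],0],
    [62,[0,0,3],0],
    [62,[0,0,0],0],
  ],
)

```text
t: 61.55
tool_pos: [0.4544, 0.275, 0.3316]
orientation: [3.101, 0.5, -0.001]
force: [0.6, 0.3, -1.9]
opening: 0.0658
```

Request:
apply_moves(
  deltas=[
    [62,[0,0,4],0],
    [62,[0,0,4],0],
    [62,[0,0,0],0],
  ],
)

```text
t: 61.92
tool_pos: [0.4544, 0.2749, 0.3234]
orientation: [3.101, 0.5, -0.001]
force: [0.3, -0.2, -1.7]
opening: 0.0657
```

It passed the shoulders with no contact. Continuing to the nested height (TCP z 0.3145).

Request:
apply_moves(
  deltas=[
    [62,[0,0,4],0],
    [62,[0,0,3],0],
    [62,[0,0,0],0],
  ],
)

```text
t: 62.3
tool_pos: [0.4545, 0.275, 0.3166]
orientation: [3.101, 0.5, -0.001]
force: [-0.5, -0.8, -1.4]
opening: 0.0659
```

Request:
apply_moves(
  deltas=[
    [62,[0,0,1.5],0],
    [62,[0,0,1],0],
    [62,[0,0,0],0],
  ],
)

```text
t: 62.68
tool_pos: [0.4546, 0.275, 0.3146]
orientation: [-3.102, -0.5, -0.0]
force: [0.0, 0.1, -1.2]
opening: 0.0661
```

Request:
apply_moves(
  deltas=[
    [62,[0,0,1],0],
    [62,[0,0,0],0],
  ],
)

```text
t: 62.92
tool_pos: [0.4547, 0.2751, 0.3145]
orientation: [-3.101, -0.5, -0.001]
force: [-3.9, -1.5, 5.0]
opening: 0.0655
```

Request:
apply_moves(
  deltas=[
    [93,[0,0,0],0],
    [93,[0,0,0],0],
    [93,[0,0,0],0],
    [93,[0,0,0],0],
    [93,[0,0,0],0],
  ],
)

```text
t: 63.55
tool_pos: [0.4546, 0.275, 0.3135]
orientation: [3.101, 0.5, -0.0]
force: [-0.6, 0.1, -0.1]
opening: 0.0929
```

Request:
apply_moves(
  deltas=[
    [93,[0,0,-20],0],
    [93,[0,0,-40],0],
    [93,[0,0,-40],0],
    [93,[0,0,0],0],
  ],
)

```text
t: 64.05
tool_pos: [0.4555, 0.2755, 0.4179]
orientation: [-3.099, -0.5, -0.011]
force: [-0.2, -0.7, 0.4]
opening: 0.0926
```

Request:
apply_moves(
  deltas=[
    [93,[-5,50,0],0],
    [93,[-5,55,0],0],
    [93,[-5,55,0],0],
    [93,[-5,55,0],0],
    [93,[-5,50,0],0],
  ],
)

```text
t: 64.68
tool_pos: [0.5141, 0.0137, 0.4124]
orientation: [-3.101, -0.5, 0.002]
force: [0.4, 0.3, -0.5]
opening: 0.093
```

Request:
apply_moves(
  deltas=[
    [93,[0,50,0],0],
    [93,[0,50,0],0],
    [93,[0,0,0],0],
    [93,[0,0,0],0],
  ],
)

```text
t: 65.18
tool_pos: [0.5454, -0.0791, 0.4124]
orientation: [-3.101, -0.499, 0.002]
force: [0.2, 0.4, -0.1]
opening: 0.0928
```

```bash
python3 - <<'E'
from h import *
s=robot.read_state(); print(s["t"],s["tool_pos"],s["force"])
tp=viewer.read_camera("top");sd=viewer.read_camera("side")
for n,im in(("top",tp),("side",sd)):
  for c,r in bins(n,im,.157): print(n,"z=.157",np.round(r[0],1),np.round(r[1],1),round(r[2],1))
cv2.imwrite("pics/a11.png",np.hstack([cv2.resize(sd[90:370,140:320],None,fx=2,fy=2,interpolation=2),cv2.resize(tp[120:320,90:310],None,fx=1.95,fy=2.8,interpolation=2)]))
E
```

```text
65.175 [ 0.54535905 -0.07914838  0.41242503] [ 0.19237157  0.37205316 -0.07602098]
top z=.157 [456.3 262.6] [181.   89.4] 18.5
side z=.157 [443.1 296.6] [183.2 112.3] 17.5
```

View pics/a11.png

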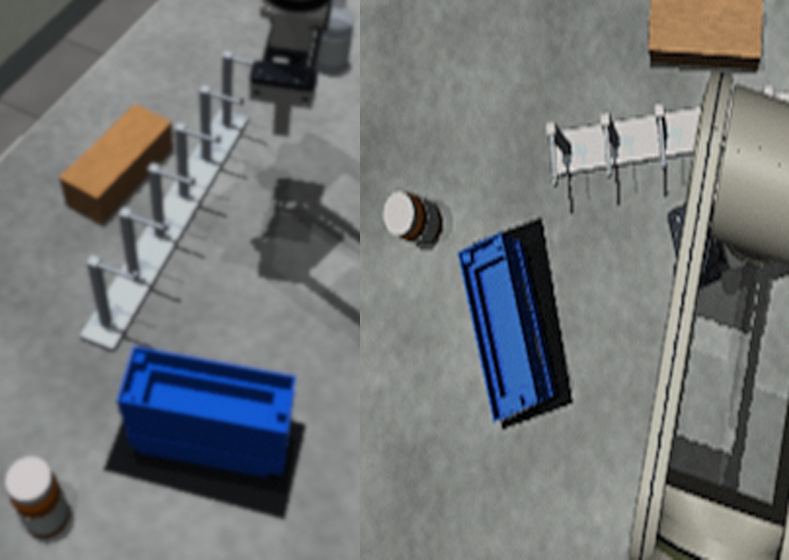

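The last picture shows the square stack on the pad at (205,410), bare upright pegs, and the jar and carton where they were. The top rim measures 181 mm long at z 157 mm, as it should. Handing in.

```bash
python3 - <<'E'
from plant import robot, order
print(order.close_job(), robot.read_state()["t"])
E
```

```text
the job is handed in; nothing more can be done
the job is handed in; nothing more can be done
```

The job is done and handed in at about 65 s of the 210 s allowed. All six frames are off their hooks and standing in two rows in the bin on the pad. One empty bin is stacked on it turned end for end, and the other is nested in that one the same way round.

**Final checks**
- **Stacked bin:** it made contact at TCP z 0.2795 m, exactly the calculated stacking height.
- **Nested bin:** it seated at 0.3145 m, also as calculated.
- **Stack:** the top camera measures its top rim as 181 mm long at the nested height and heading 18.5°, in line with the loaded bin. It looks square in both views.
- **Surroundings:** the pegs I could see are bare and upright, and the jar and carton are in place. In the last picture the arm hid part of the rack in the top view and most of the bottle in the side view. The bottle was not re-measured after the start, but no move came near it.

**Things that went differently or disagreed**
- **Knocked bin:** the middle empty bin was pushed about 3 cm aside during the run. I re-measured it before picking it up.
- **False offset:** an image-filter error made the first held bin look about 3.5 mm off. I corrected this before placing it.
- **Real offset:** the second bin appeared to sit about 2.5 mm off centre in the gripper. I compensated for it, and it went in with no contact until it seated.
- **Frame heights:** I judged that the frames lie below the shoulders from their size and from the stacked bin seating at the right height. I did not measure it directly.

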